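# Screw the filler plug into the deep neck of a gearbox casing

### The arm

A 6-joint arm with a two-finger parallel gripper is mounted at the origin on the work surface. World frame = base frame: x ahead of the robot, y to its left, z up, the work surface at z = 0. Lengths are in mm, angles in rad, forces in N, time in s.
With the tool pointing down it reaches from about 350 to 975 mm from the base axis. Payload 7.1 kg.
Tool frame: the origin (TCP) lies midway between the tips of the shut fingers; the grasp point (between the pads) lies 19 mm behind it (ctrl.pinch_z is the distance from the TCP to the grasp point, in mm); z points along the fingers, y is the direction in which the jaws open and shut (so a half turn about z gives the same grasp; the last joint's range is limited). The gripper opens to 88 mm and grips with 3 to 60 N. Pads are 20 mm wide; open, the fingers measure 115 mm over their backs; the gripper's body (75 mm by 178 mm) begins 61 mm behind the grasp point.
Start: joints at [-1.227, 0.423, 1.63, -0, 1.089, -0.019], TCP at [221.825, -584.293, 222.675] pointing down, gripper open.
Joint ranges: [-3, 3], [-0.9, 2.11], [0.09, 2.58], [-1.31, 4.45], [0.11, 2.69], [-2.54, 2.54]. Speed limits (rad/s): [2.39, 2.39, 3.01, 3.14, 3.14, 3.14].

### API

Orientations are given as a rotation vector (axis times angle).
In Python, from workcell import ctrl gives the robot as it stands.
- The arm moves only by the tool jog_arm, never from a script. Its arguments are lists of equal length, an entry for each row: "xyz": the shift along the world's x, y, z in mm, a list of three; "yaw": the turn about the world's z in degrees. A call has 1 to 20 rows; each row shifts and turns the pose as measured when the row begins; what a row does not reach is not made up. A row lasts 1/12 s, in which the tool goes at most 41.7 mm and 7.16 degrees, less where a joint would pass 70% of its speed; a pose out of reach is approached as far as the arm can. A call with a gripper value outside its range is refused whole. "gripper" is the closure, from 0 (fully open) to 1 (shut), set as the call begins (left out, the last holds). The fingers move at their own pace and stop on an object; the grip force is fixed at half the most. Time passes only in rows, so rows that do not move let the fingers close. It gives the time, the measured TCP pose, the force and the opening at its end, in the units of the state.
- ctrl.get_obs(): the state, without advancing time (a new reading comes with each control period).
- ctrl.get_image(name): name is "side" or "top" or "wrist"; returns a dict with "img" (400x640x3 uint8, blue, green, red), "K" (3x3 intrinsics, pixels), "R" (3x3) and "t" (3): a world point X has camera coordinates R X + t. Camera axes: x right, y down, z forward; pixel columns grow to the right and rows downward; lengths in mm; the calibration is good to about 2 mm. A picture is of the moment at which its call begins. There is no depth.
- ctrl.close_job(): hands the job in, once; it reports no verdict.
Trained networks look in a picture, given as the dict that the camera call returned (one of the last four; its "shot" number tells which), for a name from the list of things; names that differ only in an ending like _2 or _b are one class to them, and where a whole thing is asked for, a point or a joint stands for the part that bears it (a point fixed in the world has none). Each returns a list of dicts, best first, with "confidence" (0 to 1); they miss things now and then, are a little off and sometimes report something else, mostly with a low value. They report only what shows in the picture. A call takes as long as a camera call. They do not tell look-alikes from the thing itself.
- ctrl.find_in(picture, thing): "centre" ([column, row] as shares, 0 to 1, of the picture: columns of its width, rows of its height, amid what is visible of it).
- ctrl.regions_of(picture, thing): "region" (400x640 bool, what is visible of it) and "centre" ([column, row] as shares, 0 to 1, of the picture: columns of its width, rows of its height, amid what is visible of it).
- ctrl.pinpoint(picture, thing): "centre" ([column, row] as shares, 0 to 1, of the picture: columns of its width, rows of its height: a listed point, or the origin of a listed thing).
The state is a dict: "t": time; "qpos": joint angles; "qvel": joint speeds; "joint_torque": joint torques, N m; "ee_pos": TCP position; "orientation": TCP orientation; "ft_force": force on the tool from outside, world axes, zero at the start; "moment": the same for the moment, N m; "width": finger opening in mm.
Only numpy, scipy, OpenCV 4.12 (cv2) and the standard library are available. Lean on these libraries where they do the work, as an engineer would, in place of code of your own. Each camera call takes 0.05 s, during which the arm holds its last target.

### The job

Take the wing-headed filler plug out of the wooden rack and lower it (do not drop it) upright into the open neck of the gearbox casing until its lugs land on the start of the thread deep inside. Feel it in without cross-threading: turn it clockwise until it is screwed fully home, its flange flat on the rim of the neck, and let go.

Things in the scene. Friction and masses are not known exactly. Their poses are not given: they have to be found in the camera images.
- plug: The filler plug, bright steel, 0.35-0.6 kg, 152 mm long, hanging upright by its flange in one of the rack's two holes. Origin: centre of the flange's underside; z up the plug, x along the wing. Flange: 68 mm across, 8 mm thick. The wing above it (the handle) is 64 mm long (x), 14 mm thick (y), its top 54 mm above the origin.
- plug_lugs (a point): Point on the plug's axis 78 mm below its origin, level with two round thread lugs (8 mm thick) that stick out of the stem along +x and -x, in line with the wing, 36 mm from tip to tip. Stem: 20 mm across, its tapered nose ends 20 mm lower. Just under the flange the stem has a guide 31 mm across and 36 mm long with a tapered end.
- well_mouth (a point): Centre of the rim of the open neck, 110 mm above the table; z up. Its x axis points to one of two small cast pointers (12 x 7 mm, level with the rim) on opposite sides of the neck, along x and -x. The neck is a fixed upright tube, 76 mm across outside; bore 40 mm across, 104 mm deep; mouth chamfered at 45 degrees out to 56 mm.
- well_thread (a point): Point on the bore's axis 71 mm below the rim, where the lugs land if the wing is in line with the pointers (either way round, within 20 degrees): the flange is then about 7 mm above the rim. At other angles they land higher (flange up to 25 mm above it) and more clockwise turn is needed. Pushing without turning never brings it home.
- well: The open neck; origin on its axis at table height, axes as well_mouth. Thread inside: two right-hand ridges, inner radius 12 mm, sinking 10 mm per 100 degrees of clockwise turn seen from above (negative about z). From the pointers about 75 degrees clockwise, pressing lightly and letting the plug sink, puts the flange on the rim, lugs caught under the ridges; 25 more do no harm.
- casing: The grey aluminium gearbox casing, fixed, 160 mm (x) by 260 mm (y) by 70 mm high, origin at the centre of its underside. Two necks 110 mm high stand on it, their axes 60 mm either side of its centre along its y; either may be the open one.
- closed_neck: The casing's other neck, already closed by a fixed plug of the same look. Origin on its axis at table height; top of its wing 164 mm above the table. Not part of the job.
- rack: Fixed wooden block 110 mm (x) by 240 mm (y) by 104 mm high, origin at the centre of its underside, with two upright through holes 47 mm across, 60 mm either side of its centre along its y.
- knob_plug: A different plug in the rack's other hole: flange 60 mm across and a round black knob 36 mm across instead of a wing, its top 34 mm above its origin (underside of the flange). Not part of the job.
There are look-alikes about, which are no part of the job. Leave any blue, orange or pink look-alike of the plug alone.

How it is judged (in metres and radians):
On the way:
1. the plug stands upright in the open neck, its lugs at the start of the thread, not yet screwed home (z of plug in the frame of well_mouth between 0.004 and 0.03 m and horizontal distance between plug and well_mouth below 0.008 m and angle between plug's own z axis and vertical below 0.1 rad), for 0.1 s.
At the end, for the whole second after the job is handed in: The plug is screwed home in the open neck and at rest: the underside of its flange less than 1.8 mm above the rim, its axis within 5 mm of the neck's and within 2.5 degrees of vertical (z of plug in the frame of well_mouth between -0.003 and 0.0018 m and horizontal distance between plug and well_mouth below 0.005 m and angle between plug's own z axis and vertical below 0.045 rad and linear speed of plug below 0.02 m/s); the robot touches nothing.
It fails at once if the plug is dropped into the neck (faster than 0.6 m/s inside it) (horizontal distance between plug and well_mouth below 0.015 m and z of plug in the frame of well_mouth below 0.085 m and linear speed of plug above 0.6 m/s).
It also fails if it takes over 48 s, if anything falls off the work surface, if the arm or the gripper's body presses on something with over 40 N, if the wrist force passes 120 N, or if a joint passes its speed limit or range.

## Working session

There is one attempt and no reset: what is moved stays moved. The work goes in short steps, Python scripts to look and compute and a tool call to move; the robot and the scene stay as the last step left them, time stands still between calls to the robot, and variables do not carry over. Pictures are saved under pics/ and viewed, and the job is handed in when it is done.

Besides the shell and the picture viewer there is one more tool, called after "Call:" as name([rows], argument=value, ...), one row to a line, values as JSON. jog_arm: Moves the arm, as the interface text tells. Its arguments: {"type":"object","properties":{"xyz":{"type":"array","items":{"type":"array","items":{"type":"number"}}},"yaw":{"type":"array","items":{"type":"number"}},"gripper":{"type":"number"}},"required":["xyz","yaw"]}

```bash
mkdir -p pics; ls; python3 - <<'E'
from workcell import ctrl
import cv2
o=ctrl.get_obs(); print(o['t'],o['ee_pos'],o['orientation'],o['width'],ctrl.pinch_z)
for n in ['side','top']:
    p=ctrl.get_image(n); cv2.imwrite(f'pics/{n}1.png',p['img']); print(n,p['K'].tolist(),p['R'].tolist(),p['t'].tolist())
    for th in ['plug','well_mouth','closed_neck','rack','knob_plug','casing']:
        print(th,[(round(r['confidence'],2),round(r['centre'][0]*640),round(r['centre'][1]*400)) for r in ctrl.pinpoint(p,th)])
E
```

```text
pics
0.0 [ 221.6153791  -583.79063743  221.88982353] [-3.08854431e+00 -5.66407137e-01  4.20899380e-04] 87.73788487304894 18.700000000000003
side [[392.442689787589, 0.0, 324.75314671743007], [0.0, 392.442689787589, 203.99781787935774], [0.0, 0.0, 1.0]] [[-0.8234958566690317, -0.5672365356747547, 0.009863399243681183], [-0.45571511876688664, 0.6510374467452646, -0.6070205708727578], [0.33790280344533974, -0.5043738251843659, -0.7946249051550492]] [470.86201448884617, 223.41352475708604, 834.949081641072]
plug [(0.93, 174, 294), (0.79, 266, 370), (0.66, 255, 269), (0.58, 223, 336)]
well_mouth [(0.97, 353, 134)]
closed_neck [(0.56, 371, 137), (0.23, 288, 225)]
rack [(0.56, 279, 269), (0.23, 290, 227)]
knob_plug [(0.74, 289, 227)]
casing [(0.82, 362, 150)]
top [[390.293315808976, 0.0, 324.2451844504647], [0.0, 390.293315808976, 196.47165298754192], [0.0, 0.0, 1.0]] [[-0.011016285486893493, -0.9998697671194222, -0.011793653150040183], [-0.9840025464077686, 0.012937281680133392, -0.17768403250083042], [0.17781347001028502, 0.009647566702597943, -0.9840169177100667]] [92.8693204478979, 523.2298619617021, 980.8080864253554]
plug [(0.78, 179, 252), (0.68, 182, 208), (0.62, 234, 194), (0.6, 187, 164)]
well_mouth [(0.87, 406, 177)]
closed_neck [(0.94, 440, 181)]
rack [(0.76, 266, 199)]
knob_plug [(0.86, 284, 192)]
casing [(0.93, 421, 182)]
```

View pics/side1.png

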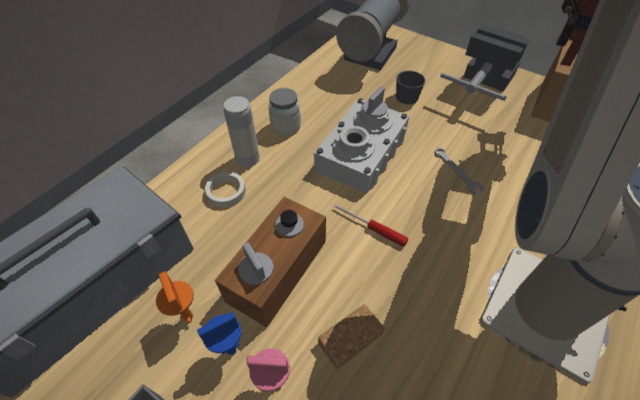

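View pics/top1.png

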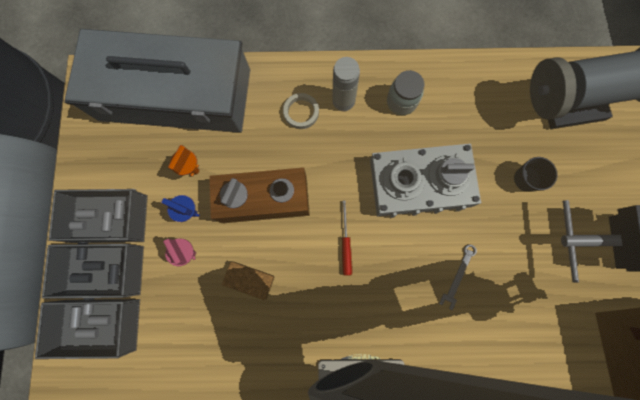

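```bash
python3 - <<'E'
import cv2
a=cv2.imread('pics/top1.png')[120:290,150:480]; cv2.imwrite('pics/topz.png',cv2.resize(a,None,fx=2.4,fy=2.4,interpolation=cv2.INTER_CUBIC))
a=cv2.imread('pics/side1.png')[90:390,150:450]; cv2.imwrite('pics/sidez.png',cv2.resize(a,None,fx=2,fy=2,interpolation=cv2.INTER_CUBIC))
E
```

```text
(no output)
```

View pics/topz.png

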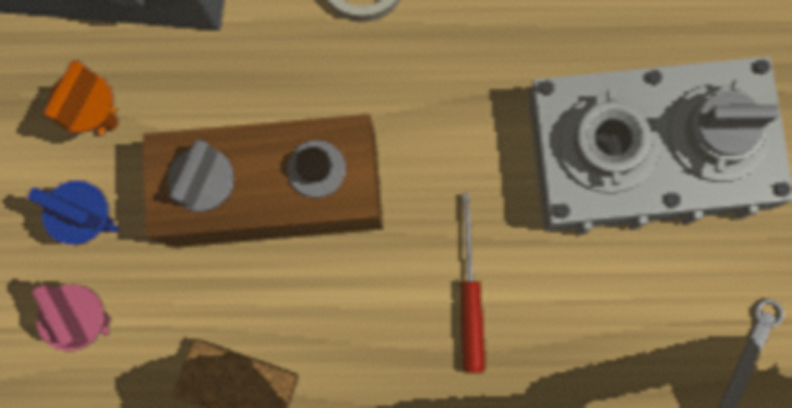

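View pics/sidez.png

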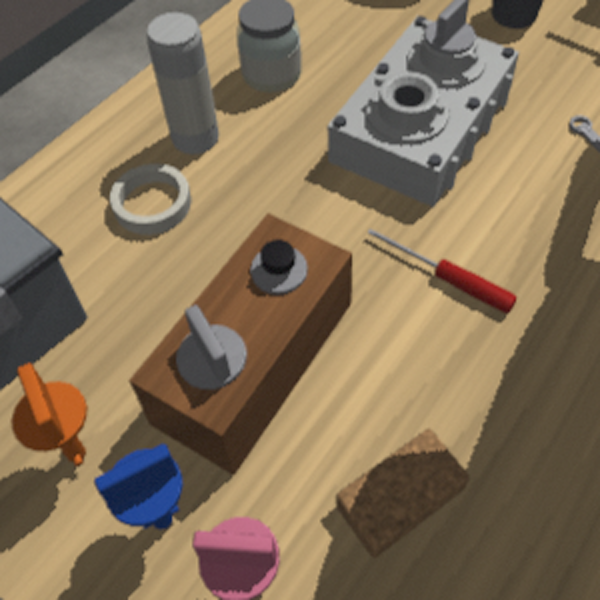

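The candidates in the top view are orange (184,160), blue (180,208), pink (179,252) and bright steel in the rack (232,193). The steel one is the plug: it has a wing and hangs in the rack, and the enlarged crop confirms that. The open neck is at (406,177) and the closed one at (455,172).

```bash
cat > h.py <<'E'
import numpy as np, cv2
from workcell import ctrl
def onz(p,uv,z):
    R,t,K=map(np.array,(p['R'],p['t'],p['K'])); c=-R.T@t
    d=R.T@np.linalg.solve(K,[uv[0],uv[1],1.]); return c+d*(z-c[2])/d[2]
def proj(p,X):
    q=p['K']@(p['R']@np.array(X,float)+p['t']); return q[:2]/q[2]
def tri(ps,uvs):
    A=[];b=[]
    for p,uv in zip(ps,uvs):
        R,t,K=map(np.array,(p['R'],p['t'],p['K'])); c=-R.T@t
        d=R.T@np.linalg.solve(K,[uv[0],uv[1],1.]); d/=np.linalg.norm(d)
        M=np.eye(3)-np.outer(d,d); A.append(M); b.append(M@c)
    return np.linalg.lstsq(np.vstack(A),np.hstack(b),rcond=None)[0]
def pp(p,th,near=None,n=1):
    r=ctrl.pinpoint(p,th); c=[np.array(x['centre'])*[640,400] for x in r]
    if near is not None: c=sorted(c,key=lambda u:np.linalg.norm(u-near))
    return c[0] if c else None
E
python3 - <<'E'
from h import *
s=ctrl.get_image('side');t=ctrl.get_image('top')
for th,a,b,z in [('plug',(255,269),(234,194),104),('well_mouth',(353,134),(406,177),110),('knob_plug',(289,227),(284,192),104),('casing',(362,150),(421,182),0),('rack',(279,269),(266,199),0)]:
    u=pp(s,th,a);v=pp(t,th,b); print(th,u.round(1),v.round(1),'tri',tri([s,t],[u,v]).round(1),'s',onz(s,u,z).round(1),'t',onz(t,v,z).round(1))
# wing top ends from crop topz (scale 2.4, offs 150,120)
E
```

```text
plug [252.4 269.1] [233.2 194. ] tri [526.5 315.7  98.4] s [526.1 318.2 104. ] t [523.3 313.2 104. ]
well_mouth [353.6 131.8] [406.6 177.5] tri [ 559.9 -115.8  120.7] s [ 569.8 -125.2  110. ] t [ 558.3 -119.4  110. ]
knob_plug [289.9 225.9] [281.7 189.4] tri [533.2 192.1  97.4] s [528.4 195.  104. ] t [533.4 192.  104. ]
casing [362.1 149.8] [419.2 185.6] tri [ 559.9 -171.9   12.6] s [ 568.3 -182.8    0. ] t [ 560.  -175.8    0. ]
rack [277.1 271. ] [264.5 196.8] tri [533.4 252.8 -12.2] s [525.4 256.3   0. ] t [534.1 252.    0. ]
```

Call:
jog_arm([
  [20, 28, 5],
  [20, 28, 5],
  [20, 28, 5],
  [20, 28, 5],
  [20, 28, 5],
  [20, 28, 5],
  [20, 28, 5],
  [20, 28, 5],
  [20, 28, 5],
  [20, 28, 5],
  [20, 28, 5],
  [20, 28, 5],
  [20, 28, 5],
  [20, 28, 5],
  [20, 28, 5],
  [20, 28, 5],
], yaw=[0, 0, 0, 0, 0, 0, 0, 0, 0, 0, 0, 0, 0, 0, 0, 0])

```text
t: 2.63
ee_pos: [548.5, -119.1, 307.0]
orientation: [3.089, 0.549, 0.004]
ft_force: [0.4, -0.9, -0.6]
width: 87.9
```

```bash
python3 - <<'E'
from h import *
o=ctrl.get_obs(); print(o['t'],o['ee_pos'],o['orientation'],o['qpos'])
w=ctrl.get_image('wrist'); cv2.imwrite('pics/w1.png',w['img'])
c=-w['R'].T@w['t']; print(c,w['R'][2])
u=pp(w,'well_mouth'); print(u, None if u is None else onz(w,u,110)); print(proj(w,[558,-119,110]))
E
```

```text
2.6333 [ 548.48733787 -119.05359287  307.04622226] [3.08917439 0.5488796  0.0038285 ] [-0.23344073  0.23873156  1.69087692 -0.00291834  1.20814186  0.98669906]
[620.94661865 -91.46321265 469.99792579] [-0.26114861 -0.09962854 -0.96014351]
[318.784 171.68 ] [ 563.79301497 -115.47307491  110.        ]
[319.91867405 177.41250082]
```

View pics/w1.png

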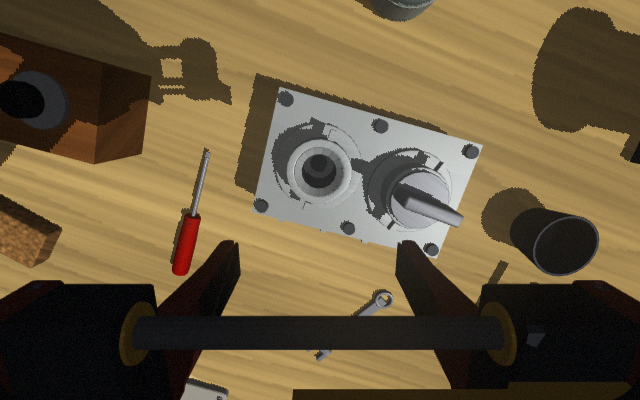

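```bash
python3 - <<'E'
from h import *
a=cv2.imread('pics/w1.png')[90:250,240:480]; cv2.imwrite('pics/w1z.png',cv2.resize(a,None,fx=3.3,fy=3.3,interpolation=cv2.INTER_CUBIC))
E
```

```text
(no output)
```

View pics/w1z.png

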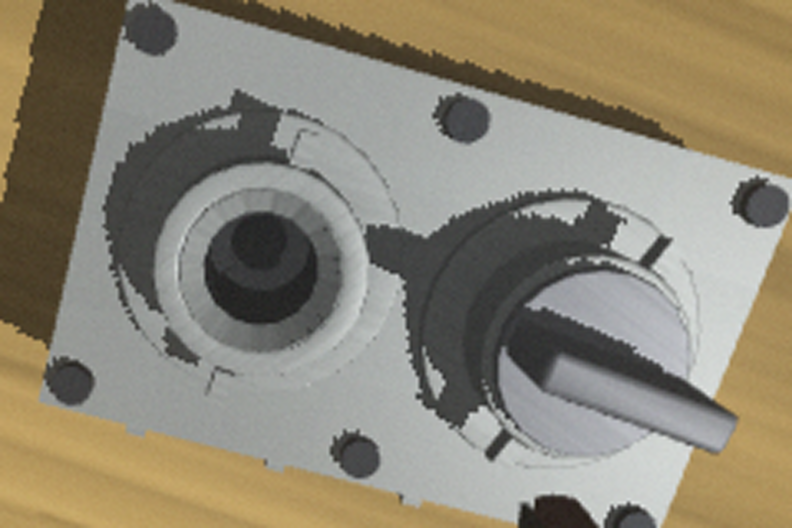

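```bash
python3 - <<'E'
from h import *
s=ctrl.get_image('top'); w=ctrl.get_image('wrist')
z=lambda x,y:(240+x/3.3,90+y/3.3)
f=lambda x,y,h=110:onz(w,z(x,y),h)
for n,q in dict(rimL=(154,265),rimR=(369,270),rimT=(265,163),rimB=(258,375),chL=(178,265),chR=(340,270),chT=(262,187),chB=(258,352),pA=(298,148),pB=(218,378),pA2=(280,112),pA3=(315,130),pB2=(208,395),pB3=(232,375)).items(): print(n,f(*q).round(1))
a=f(298,140);b=f(218,380); print('axis deg',np.degrees(np.arctan2(*(a-b)[1::-1])), (a+b)/2)
# casing corners z=70 bolts
print('bolts',[onz(w,z(*q),73)[:2].round(1) for q in [(150,28),(465,118),(762,202),(70,382),(358,455)]])
im=w['img'].copy()
c0=np.array([560.5,-117.5])
for R in (38,28): 
    for k in range(60): cv2.circle(im,tuple(int(v) for v in proj(w,[c0[0]+R*np.cos(k/9.5),c0[1]+R*np.sin(k/9.5),110])),0,(0,0,255),-1)
a=im[90:250,240:480]; cv2.imwrite('pics/w1o.png',cv2.resize(a,None,fx=3.3,fy=3.3,interpolation=cv2.INTER_NEAREST))
E
```

```text
rimL [553.  -80.3 110. ]
rimR [ 577.3 -150.8  110. ]
rimT [ 598.8 -104.2  110. ]
rimB [ 528.5 -127.9  110. ]
chL [555.9 -88.1 110. ]
chR [ 573.8 -141.4  110. ]
chT [ 591.  -106.1  110. ]
chB [ 536.4 -124.9  110. ]
pA [ 607.3 -112.9  110. ]
pB [ 522.5 -114.9  110. ]
pA2 [ 616.2 -103.1  110. ]
pA3 [ 614.8 -116.1  110. ]
pB2 [ 515.3 -113.7  110. ]
pB3 [ 525.3 -119.2  110. ]
axis deg 2.068175494660821 [ 565.79146664 -113.54568457  110.        ]
bolts [array([626.7, -50.2]), array([ 637.3, -168.9]), array([ 648.2, -286. ]), array([490.6, -63.2]), array([ 501.6, -181.1])]
```

View pics/w1o.png

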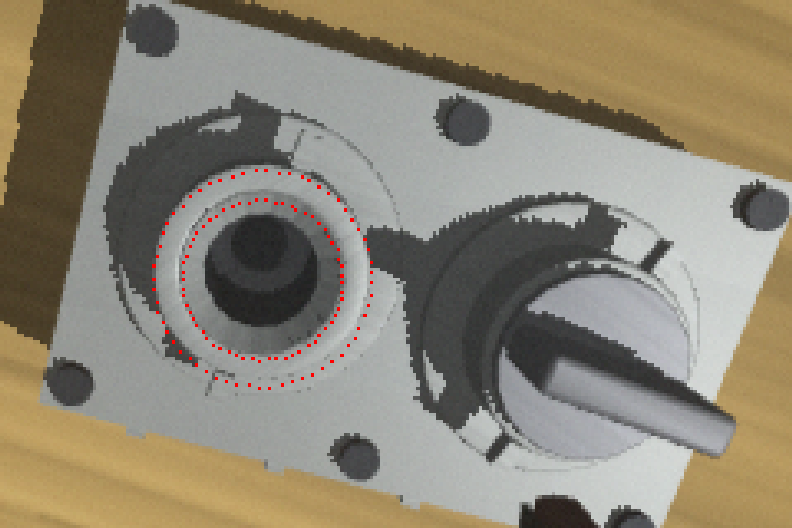

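Call:
jog_arm([
  [-15, 10, -35],
  [-15, 10, -35],
  [-15, 10, -15],
  [0, 0, 0],
], yaw=[0, 0, 0, 0])

```text
t: 3.17
ee_pos: [499.4, -94.0, 219.8]
orientation: [3.087, 0.544, 0.007]
ft_force: [0.3, -0.5, -0.4]
width: 87.9
```

```bash
python3 - <<'E'
from h import *
o=ctrl.get_obs(); print(o['t'],o['ee_pos'],o['orientation'])
w=ctrl.get_image('wrist'); cv2.imwrite('pics/w2.png',w['img']); print(pp(w,'well_mouth'))
u=pp(w,'well_mouth').astype(int); 
a=w['img'][max(0,u[1]-80):u[1]+80,u[0]-100:u[0]+100]; print(u,a.shape); cv2.imwrite('pics/w2z.png',cv2.resize(a,None,fx=4,fy=4,interpolation=cv2.INTER_CUBIC)[:600])
s=ctrl.get_image('side'); a=s['img'][80:200,290:430]; cv2.imwrite('pics/s2z.png',cv2.resize(a,None,fx=5,fy=5,interpolation=cv2.INTER_CUBIC))
E
```

```text
3.1667 [499.38038075 -93.97133301 219.8247684 ] [3.08700984 0.54408232 0.00660105]
[366.912 146.   ]
[366 146] (160, 200, 3)
```

View pics/w2z.png

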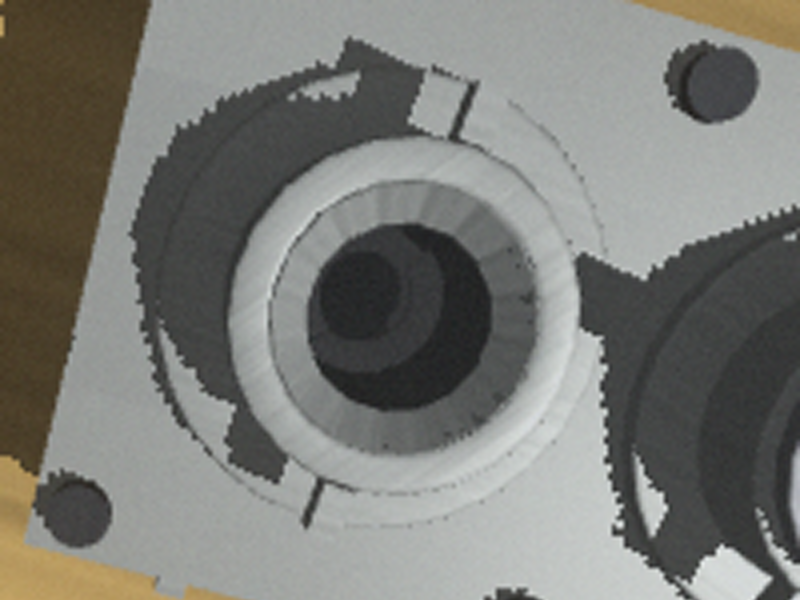

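View pics/s2z.png

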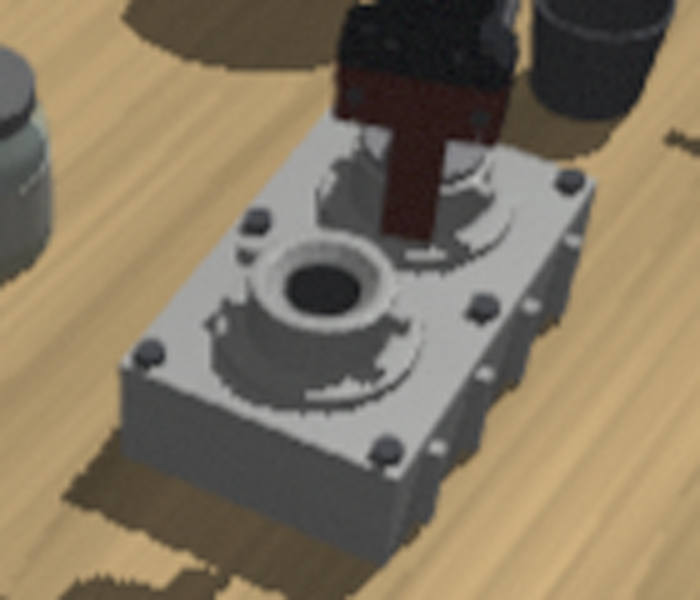

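```bash
python3 - <<'E'
from h import *
w=ctrl.get_image('wrist')
z=lambda x,y:(266+x/4,66+y/4)
f=lambda x,y,h=110:onz(w,z(x,y),h)
pts=[(230,315),(579,305),(405,137),(395,490),(290,190),(520,190),(530,440),(280,430)]
P=np.array([f(*q)[:2] for q in pts]); 
A=np.c_[2*P,np.ones(len(P))]; x=np.linalg.lstsq(A,(P**2).sum(1),rcond=None)[0]; print('rim c',x[:2],'R',np.sqrt(x[2]+x[0]**2+x[1]**2))
a=f(442,103);b=f(293,500);print(a,b,(a+b)/2,'axis',np.degrees(np.arctan2(a[1]-b[1],a[0]-b[0])))
print('A from c',np.degrees(np.arctan2(a[1]-x[1],a[0]-x[0])),'B',np.degrees(np.arctan2(-b[1]+x[1],-b[0]+x[0])))
# R of grip
r,_=cv2.Rodrigues(np.array(ctrl.get_obs()['orientation'])); print(r.round(3))
print(proj(w,[558,-119,110]))
E
```

```text
rim c [ 571.20560834 -119.56385789] R 37.38644253219439
[ 615.13839443 -109.42373649  110.        ] [ 525.984985   -110.60415879  110.        ] [ 570.56168971 -110.01394764  110.        ] axis 0.7585718258526164
A from c 12.996828432084353 B -11.207040314612968
[[ 0.94   0.342  0.017]
 [ 0.342 -0.94  -0.009]
 [ 0.013  0.014 -1.   ]]
[361.26638086 160.63840184]
```

```bash
python3 - <<'E'
from h import *
w=ctrl.get_image('wrist')
z=lambda x,y:(266+x/4,66+y/4)
f=lambda x,y,h=110:onz(w,z(x,y),h)
x=np.array([571.2,-119.6])
for a,b in [((484,118),(333,507))]:
    a=f(*a);b=f(*b);print(a,b,(a+b)/2,'axis',np.degrees(np.arctan2(a[1]-b[1],a[0]-b[0])))
for th in (-10,-5,0,5):
  d=np.radians(th);print(th,[((proj(w,[*(x+s*44*np.array([np.cos(d),np.sin(d)])),110])-[266,66])*4).round() for s in(1,-1)])
i=cv2.imread('pics/w2.png'); e=cv2.createCLAHE(6,(8,8)).apply(i[:,:,1])
cv2.imwrite('pics/w2e.png',cv2.resize(e[66:206,316:416],None,fx=4,fy=4,interpolation=cv2.INTER_CUBIC))
E
```

```text
[ 615.80594352 -118.7316975   110.        ] [ 527.85298413 -119.61180369  110.        ] [ 571.82946382 -119.1717506   110.        ] axis 0.5733142765140739
-10 [array([519., 139.]), array([301., 496.])]
-5 [array([503., 130.]), array([316., 503.])]
0 [array([487., 122.]), array([332., 510.])]
5 [array([469., 117.]), array([348., 515.])]
```

View pics/w2e.png

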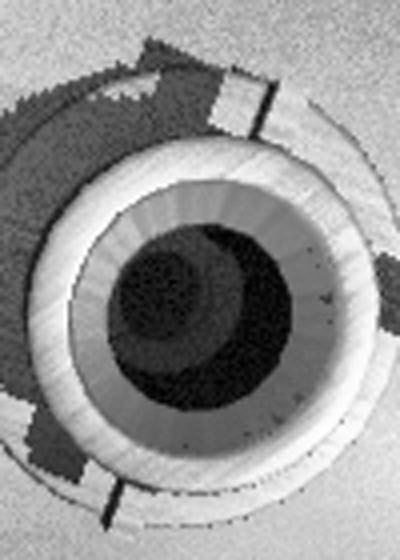

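Call:
jog_arm([
  [1.3, 20.5, 6],
  [1.3, 20.5, 6],
  [1.3, 20.5, 6],
  [1.3, 20.5, 6],
  [1.3, 20.5, 6],
  [1.3, 20.5, 6],
  [1.3, 20.5, 6],
  [1.3, 20.5, 6],
  [1.3, 20.5, 6],
  [1.3, 20.5, 6],
  [1.3, 20.5, 0],
  [1.3, 20.5, 0],
  [1.3, 20.5, 0],
  [1.3, 20.5, 0],
  [1.3, 20.5, 0],
  [1.3, 20.5, 0],
  [1.3, 20.5, 0],
  [1.3, 20.5, 0],
  [1.3, 20.5, 0],
  [1.3, 20.5, 0],
], yaw=[7.1, 7.1, 7.1, 7.1, 7.1, 7.1, 7.1, 7.1, 7.1, 7.1, 7.1, 7.1, 7.1, 7.1, 7.1, 7.1, 7.1, 7.1, 7.1, 7.1])

```text
t: 5.13
ee_pos: [555.1, 328.5, 313.0]
orientation: [-0.456, -3.103, -0.088]
ft_force: [0.5, -0.8, -0.8]
width: 87.8
```

```bash
cat >> h.py <<'E'
def yaw(o):
    r,_=cv2.Rodrigues(np.array(o['orientation'])); return np.degrees(np.arctan2(r[1,0],r[0,0]))
E
python3 - <<'E'
from h import *
o=ctrl.get_obs(); print(o['t'],o['ee_pos'],yaw(o),o['qpos'])
w=ctrl.get_image('wrist'); cv2.imwrite('pics/w3.png',w['img']); print(pp(w,'plug'))
u=proj(w,[525,315,150]).astype(int); print(u)
a=w['img'][max(0,u[1]-80):u[1]+70,u[0]-100:u[0]+100]; print(max(0,u[1]-80)); cv2.imwrite('pics/w3z.png',cv2.resize(a,None,fx=4,fy=4,interpolation=cv2.INTER_CUBIC))
E
```

```text
5.1333 [555.08176362 328.49164256 312.9894584 ] 163.31351015505214 [ 0.49292056  0.3542363   1.51897602  0.05065337  1.2386832  -0.80210267]
[347.2  22. ]
[287 169]
89
```

View pics/w3.png

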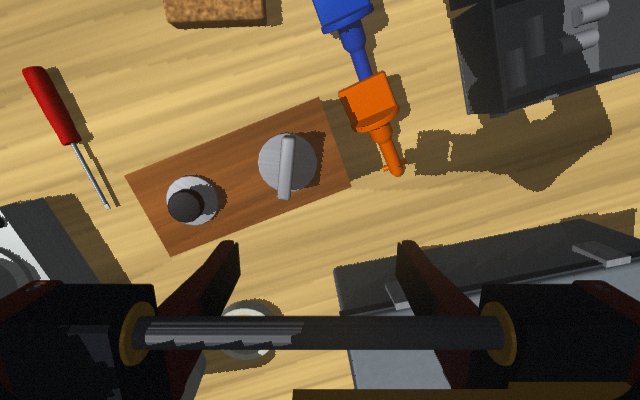

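View pics/w3z.png

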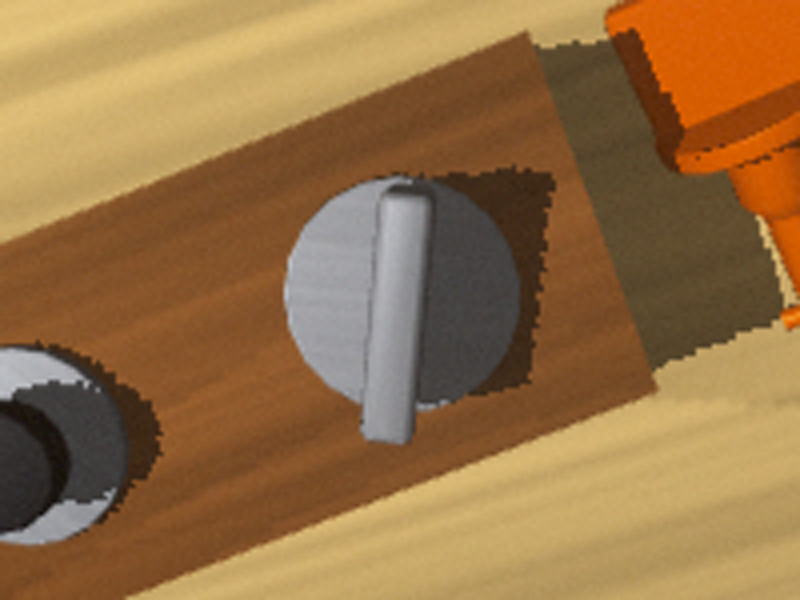

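```bash
python3 - <<'E'
from h import *
w=ctrl.get_image('wrist');s=ctrl.get_image('side');t=ctrl.get_image('top')
z=lambda x,y:(187+x/4,89+y/4)
c=onz(w,z(402,294),112);a=onz(w,z(408,190),158);b=onz(w,z(387,438),158)
print('flange',c,'wing mid',(a+b)/2,'len',np.linalg.norm(a-b),'deg',np.degrees(np.arctan2(a[1]-b[1],a[0]-b[0])))
cc=-w['R'].T@w['t']; print('cam',cc, 'cam z',w['R'][2])
o=ctrl.get_obs(); r,_=cv2.Rodrigues(np.array(o['orientation'])); print('cam in tool',r.T@(cc-o['ee_pos']), 'Rtool', (w['R']@r).round(4).tolist())
print('TCP proj',proj(w,o['ee_pos']))
for n,p in(('side',s),('top',t)):
  for r in ctrl.regions_of(p,'plug')[:5]:
    print(n,r['confidence'],np.array(r['centre'])*[640,400])
a=t['img'][165:225,200:320]; cv2.imwrite('pics/t3z.png',cv2.resize(a,None,fx=6.5,fy=6.5,interpolation=cv2.INTER_CUBIC))
a=s['img'][200:310,200:340]; cv2.imwrite('pics/s3z.png',cv2.resize(a,None,fx=5,fy=5,interpolation=cv2.INTER_CUBIC))
E
```

```text
flange [522.95306993 316.54751246 112.        ] wing mid [522.82990095 316.97706991 158.        ] len 62.73484138876216 deg 156.90856503265508
cam [481.04204742 343.3829206  476.29562357] cam z [ 0.27351936 -0.02538631 -0.96153143]
cam in tool [  77.18749836    3.04917811 -163.31944669] Rtool [[0.0075, 1.0, -0.0032], [-0.9594, 0.0063, -0.2821], [-0.2821, 0.0052, 0.9594]]
TCP proj [310.07057442 257.28615888]
side 0.86 [223.808 336.2  ]
side 0.85 [273.792 376.12 ]
side 0.61 [251.776 265.32 ]
side 0.56 [342.08 397.2 ]
top 0.72 [236.8  193.12]
```

View pics/t3z.png

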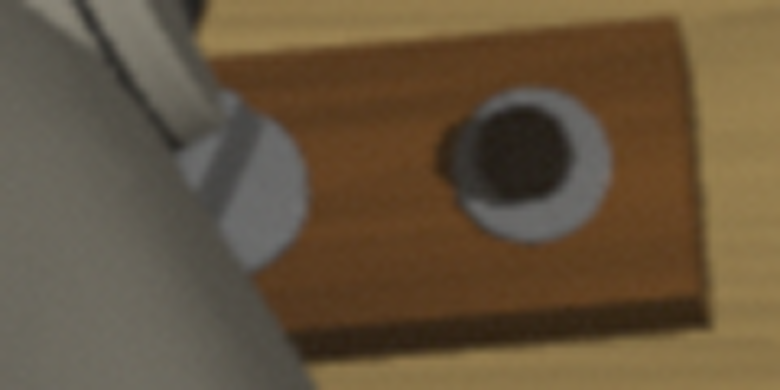

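View pics/s3z.png

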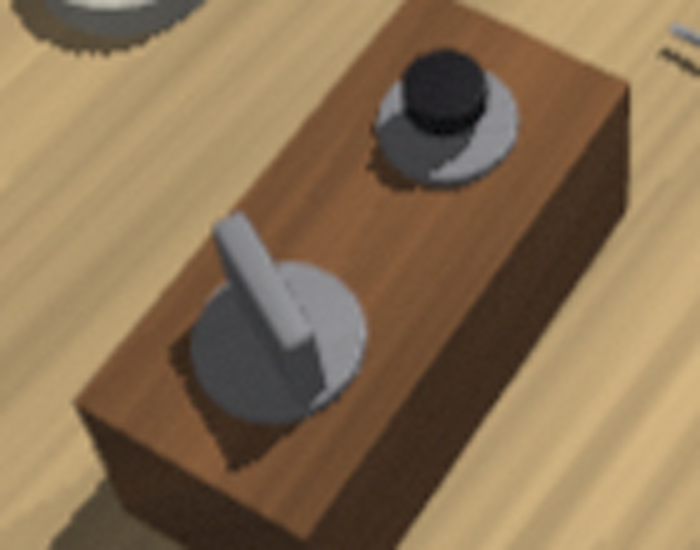

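Call:
jog_arm([
  [-15, -6, -35],
  [-15, -6, -35],
  [0, 0, 0],
], yaw=[-3, -3, 0])

```text
t: 5.73
ee_pos: [525.5, 311.7, 243.4]
orientation: [0.647, 3.069, 0.092]
ft_force: [-1.3, -1.0, -0.8]
width: 87.7
```

```bash
python3 - <<'E'
from h import *
o=ctrl.get_obs(); r,_=cv2.Rodrigues(np.array(o['orientation'])); print(o['t'],o['ee_pos'],yaw(o),r[:,2])
w=ctrl.get_image('wrist'); cv2.imwrite('pics/w4.png',w['img'])
print(proj(w,[523,316.5,112]),proj(w,[523,316.5,158]),proj(w,o['ee_pos']))
E
```

```text
5.7333 [525.45138711 311.69177062 243.42451757] 156.19305275123267 [ 0.01524762  0.05669116 -0.99827532]
[312.15513581 195.39358263] [314.55919406 208.62326165] [316.12077365 257.76527604]
```

View pics/w4.png

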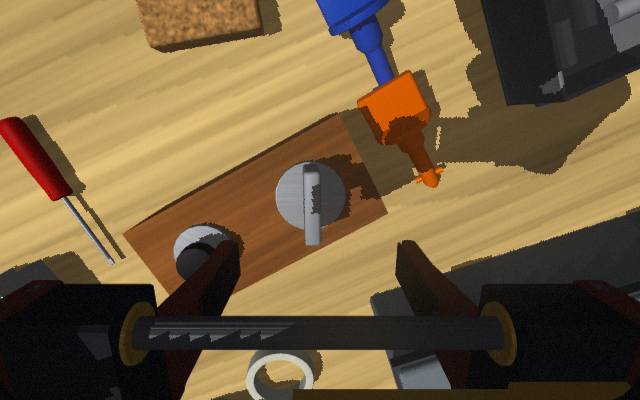

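Call:
jog_arm([
  [-1, 2, -40],
  [-1, 2, -40],
  [0, 0, -25],
  [0, 0, -10],
  [0, 0, 0],
], yaw=[0, 0, 0, 0, 0])

```text
t: 6.2
ee_pos: [537.6, 319.9, 142.0]
orientation: [0.636, 3.05, 0.118]
ft_force: [0.3, 0.1, -0.1]
width: 87.8
```

```bash
cat >> h.py <<'E'
def st():
    o=ctrl.get_obs(); r,_=cv2.Rodrigues(np.array(o['orientation'])); print(round(o['t'],2),'pos',np.round(o['ee_pos'],1),'yaw',round(yaw(o),1),'tilt in tool x,y',np.round([r[:2,2]@r[:2,0],r[:2,2]@r[:2,1]],3),'F',np.round(o['ft_force'],1),'w',round(o['width'],1),'q6',round(o['qpos'][5],2),'M',np.round(o['moment'],2)); return o
E
python3 - <<'E'
from h import *
st()
w=ctrl.get_image('wrist'); cv2.imwrite('pics/w5.png',w['img'])
E
```

```text
6.2 pos [537.6 319.9 142. ] yaw 156.4 tilt in tool x,y [-0.008  0.078] F [ 0.3  0.1 -0.1] w 87.8 q6 -0.7 M [ 0.03 -0.12 -0.06]
```

View pics/w5.png

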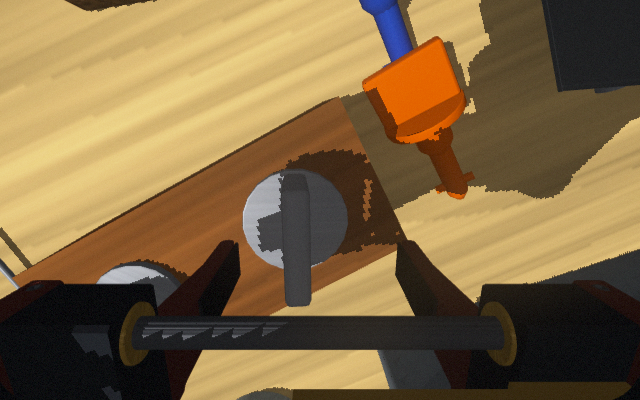

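Call:
jog_arm([
  [-5, -1, 35],
  [-5, -1, 35],
  [0, 0, 0],
  [0, 0, 0],
], yaw=[0, 0, 0, 0])

```text
t: 6.58
ee_pos: [532.8, 319.6, 224.0]
orientation: [0.634, 3.042, 0.128]
ft_force: [0.8, -0.6, 0.1]
width: 88.2
```

```bash
python3 -c "
from h import *
st()"
```

```text
6.58 pos [532.8 319.6 224. ] yaw 156.4 tilt in tool x,y [-0.014  0.086] F [ 0.8 -0.6  0.1] w 88.2 q6 -0.69 M [-0.03 -0.14  0.  ]
```

Call:
jog_arm([
  [-2, 0, -10],
  [-2, 0, -10],
  [-2, 0, -10],
  [-2, 0, -10],
], yaw=[0, 0, 0, 0])

```text
t: 6.92
ee_pos: [527.7, 320.9, 186.6]
orientation: [0.632, 3.034, 0.138]
ft_force: [-0.7, -0.6, 0.4]
width: 88.0
```

```bash
python3 -c "
from h import *
st()"
```

```text
6.92 pos [527.7 320.9 186.6] yaw 156.4 tilt in tool x,y [-0.021  0.095] F [-0.7 -0.6  0.4] w 88.0 q6 -0.69 M [ 0.03 -0.1   0.  ]
```

```bash
python3 -c "
from h import *
o=st();print(np.round(o['qpos'],4),np.round(o['qvel'],3))"
```

```text
6.92 pos [527.7 320.9 186.6] yaw 156.4 tilt in tool x,y [-0.021  0.095] F [-0.7 -0.6  0.4] w 88.0 q6 -0.69 M [ 0.03 -0.1   0.  ]
[ 0.5063  0.4174  1.7383  0.0532  0.898  -0.6851] [ 0.021  0.142  0.156  0.009 -0.283  0.001]
```

Call:
jog_arm([
  [0, 0, 0],
  [0, 0, 0],
  [0, 0, 0],
  [0, 0, 0],
], yaw=[0, 0, 0, 0])

```text
t: 7.25
ee_pos: [523.5, 319.0, 178.9]
orientation: [0.634, 3.044, 0.126]
ft_force: [0.2, -0.2, -0.2]
width: 87.8
```

```bash
python3 -c "
from h import *
o=st();print(np.round(o['qpos'],4),np.round(o['qvel'],3))"
```

```text
7.25 pos [523.5 319.  178.9] yaw 156.5 tilt in tool x,y [-0.013  0.085] F [ 0.2 -0.2 -0.2] w 87.8 q6 -0.69 M [-0.04 -0.14  0.03]
[ 0.5069  0.426   1.7448  0.0533  0.8957 -0.6852] [ 0.001  0.011  0.005 -0.001 -0.002 -0.002]
```

Call:
jog_arm([
  [0, 0, 6],
  [0, 0, 6],
  [0, 0, 6],
  [0, 0, 6],
  [0, 0, 6],
  [0, 0, 0],
  [0, 0, 0],
], yaw=[0, 0, 0, 0, 0, 0, 0])

```text
t: 7.83
ee_pos: [524.9, 319.7, 214.6]
orientation: [0.633, 3.04, 0.13]
ft_force: [-0.4, 0.4, 0.6]
width: 87.6
```

```bash
python3 -c "
from h import *
o=st();print(np.round(o['qpos'],4),np.round(o['qvel'],3),o['qpos'][[1,2,4]].sum()-np.pi) if 0 else print(np.round(o['qpos'],4),sum(np.array(o['qpos'])[[1,2,4]])-np.pi)"
```

```text
7.83 pos [524.9 319.7 214.6] yaw 156.4 tilt in tool x,y [-0.016  0.088] F [-0.4  0.4  0.6] w 87.6 q6 -0.68 M [ 0.   -0.13  0.03]
[ 0.5067  0.3823  1.718   0.0507  0.9619 -0.6809] -0.07940671992694748
```

Call:
jog_arm([
  [-4, -2, 0],
  [-4, -2, 0],
  [-4, -2, 0],
  [-4, -2, 0],
  [0, 0, 0],
  [0, 0, 0],
], yaw=[0, 0, 0, 0, 0, 0])

```text
t: 8.33
ee_pos: [506.2, 310.3, 214.1]
orientation: [0.633, 3.041, 0.129]
ft_force: [-0.2, 0.0, 0.5]
width: 87.5
```

```bash
python3 -c "
from h import *
o=st();print(np.round(o['qpos'],4),sum(np.array(o['qpos'])[[1,2,4]])-np.pi)"
```

```text
8.33 pos [506.2 310.3 214.1] yaw 156.4 tilt in tool x,y [-0.015  0.087] F [-0.2  0.   0.5] w 87.5 q6 -0.68 M [-0.02 -0.12  0.02]
[ 0.5082  0.3534  1.7638  0.051   0.9464 -0.6803] -0.07800657403650924
```

Call:
jog_arm([
  [0, 0, 41],
  [0, 0, 41],
  [0, 0, 0],
  [0, 0, 0],
  [0, 0, 0],
], yaw=[0, 0, 0, 0, 0])

```text
t: 8.75
ee_pos: [504.7, 309.5, 297.0]
orientation: [0.634, 3.045, 0.124]
ft_force: [0.6, -0.7, 0.0]
width: 87.8
```

```bash
python3 -c "
from h import *
o=st();print(np.round(o['qpos'],4),sum(np.array(o['qpos'])[[1,2,4]])-np.pi)"
```

```text
8.75 pos [504.7 309.5 297. ] yaw 156.4 tilt in tool x,y [-0.012  0.084] F [ 0.6 -0.7  0. ] w 87.8 q6 -0.67 M [-0.03 -0.11  0.02]
[ 0.5083  0.2629  1.6852  0.046   1.1197 -0.6705] -0.07383796959829203
```

Call:
jog_arm([
  [12, 4, -20],
  [12, 4, -20],
  [0, 0, -20],
  [0, 0, -20],
  [0, 0, -10],
  [0, 0, 0],
  [0, 0, 0],
], yaw=[0, 0, 0, 0, 0, 0, 0])

```text
t: 9.33
ee_pos: [526.8, 316.2, 196.9]
orientation: [0.635, 3.05, 0.117]
ft_force: [0.1, 0.3, -0.0]
width: 88.1
```

```bash
python3 -c "
from h import *
o=st();print(np.round(o['qpos'],4),sum(np.array(o['qpos'])[[1,2,4]])-np.pi)"
```

```text
9.33 pos [526.8 316.2 196.9] yaw 156.5 tilt in tool x,y [-0.008  0.078] F [ 0.1  0.3 -0. ] w 88.1 q6 -0.69 M [-0.05 -0.1   0.  ]
[ 0.5001  0.4089  1.7226  0.0518  0.944  -0.6892] -0.06599883583679
```

Call:
jog_arm([
  [-1, 0.5, -15],
  [-1, 0.5, -15],
  [-1, 0.5, -15],
  [0, 0, -15],
  [0, 0, -8],
  [0, 0, 0],
  [0, 0, 0],
], yaw=[0, 0, 0, 0, 0, 0, 0])

```text
t: 9.92
ee_pos: [526.5, 319.6, 132.5]
orientation: [0.633, 3.044, 0.126]
ft_force: [-0.9, -0.4, 0.7]
width: 88.0
```

```bash
python3 -c "
from h import *
o=st();print(np.round(o['qpos'],4),sum(np.array(o['qpos'])[[1,2,4]])-np.pi)
w=ctrl.get_image('wrist'); cv2.imwrite('pics/w6.png',w['img'])"
```

```text
9.92 pos [526.5 319.6 132.5] yaw 156.5 tilt in tool x,y [-0.013  0.085] F [-0.9 -0.4  0.7] w 88.0 q6 -0.69 M [ 0.01 -0.15 -0.05]
[ 0.5052  0.4929  1.765   0.0577  0.8092 -0.6936] -0.07453609317076815
```

View pics/w6.png

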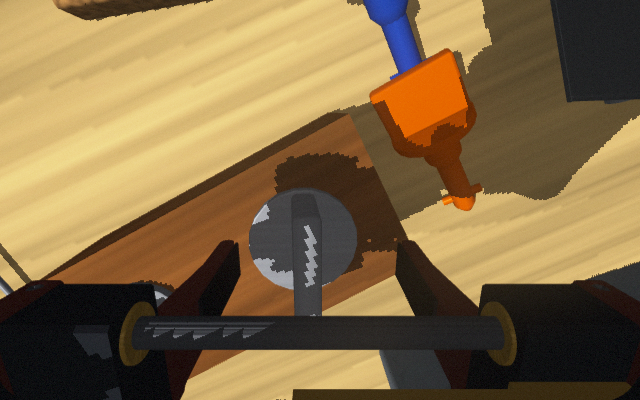

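Call:
jog_arm([
  [-1, -1.5, -4],
  [-1, -1.5, -4],
  [-1, -1, -1],
  [0, 0, 0],
], yaw=[0, 0, 0, 0])

```text
t: 10.3
ee_pos: [525.1, 316.1, 126.2]
orientation: [0.632, 3.04, 0.131]
ft_force: [-0.9, 0.7, -0.3]
width: 87.7
```

Call:
jog_arm([
  [0, 0, 0],
  [0, 0, 0],
  [0, 0, 0],
  [0, 0, 0],
  [0, 0, 0],
  [0, 0, 0],
], yaw=[0, 0, 0, 0, 0, 0], gripper=1)

```text
t: 10.8
ee_pos: [525.4, 316.2, 127.0]
orientation: [0.632, 3.039, 0.132]
ft_force: [0.4, 0.1, 0.5]
width: 51.3
```

```bash
python3 -c "
from h import *
o=st();print(np.round(o['qpos'],4),sum(np.array(o['qpos'])[[1,2,4]])-np.pi)
w=ctrl.get_image('wrist'); cv2.imwrite('pics/w7.png',w['img'])"
```

```text
10.8 pos [525.4 316.2 127. ] yaw 156.4 tilt in tool x,y [-0.017  0.09 ] F [0.4 0.1 0.5] w 51.3 q6 -0.7 M [ 0.02 -0.17 -0.01]
[ 0.5011  0.4952  1.7785  0.0594  0.787  -0.6996] -0.08093201272865613
```

View pics/w7.png

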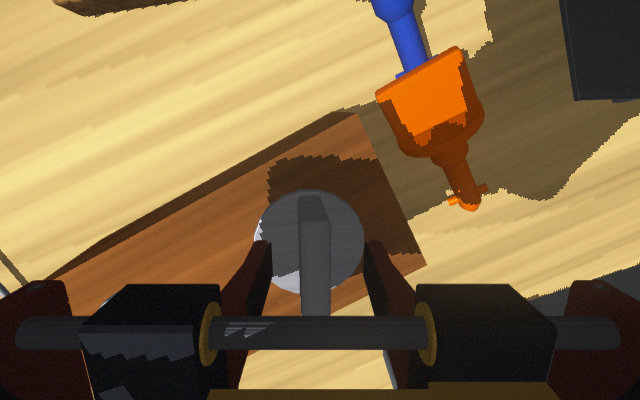

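Call:
jog_arm([
  [0, 0, 0],
  [0, 0, 0],
  [0, 0, 0],
  [0, 0, 0],
  [0, 0, 0],
  [0, 0, 0],
  [0, 0, 0],
  [0, 0, 0],
], yaw=[0, 0, 0, 0, 0, 0, 0, 0])

```text
t: 11.52
ee_pos: [524.3, 313.8, 127.9]
orientation: [0.63, 3.042, 0.124]
ft_force: [-0.6, -2.8, 3.9]
width: 14.3
```

```bash
python3 -c "
from h import *
o=st();print(np.round(o['qpos'],4),sum(np.array(o['qpos'])[[1,2,4]])-np.pi)
w=ctrl.get_image('side'); cv2.imwrite('pics/s8.png',cv2.resize(w['img'][200:310,200:340],None,fx=5,fy=5,interpolation=cv2.INTER_CUBIC))"
```

```text
11.52 pos [524.3 313.8 127.9] yaw 156.6 tilt in tool x,y [-0.016  0.084] F [-0.6 -2.8  3.9] w 14.3 q6 -0.7 M [-0.94  0.29 -0.04]
[ 0.4999  0.4928  1.7792  0.0553  0.7938 -0.6997] -0.07574660575288128
```

View pics/s8.png

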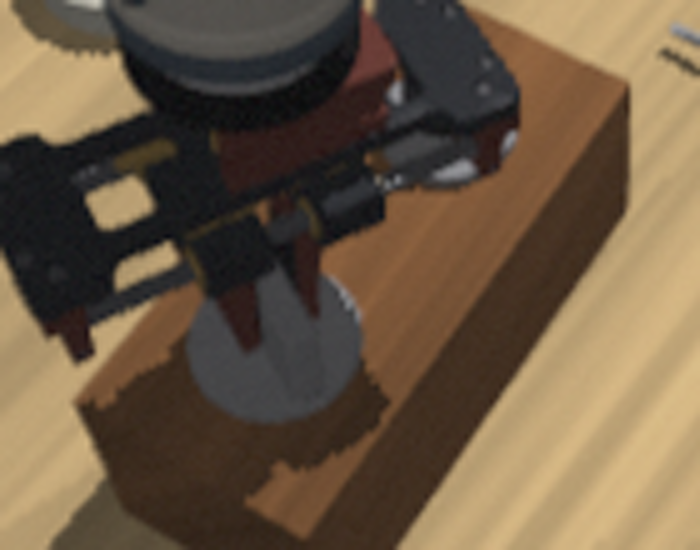

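Call:
jog_arm([
  [0, 0, -1],
  [0, 0, -1],
  [0, 0, -1],
  [0, 0, -1],
  [0, 0, -1],
  [0, 0, -1],
], yaw=[0, 0, 0, 0, 0, 0])

```text
t: 12.07
ee_pos: [524.3, 313.8, 127.9]
orientation: [0.629, 3.042, 0.124]
ft_force: [-2.2, -1.2, 9.3]
width: 14.3
```

```bash
python3 -c "
from h import *
o=st();print(np.round(o['qpos'],4),sum(np.array(o['qpos'])[[1,2,4]])-np.pi)"
```

```text
12.07 pos [524.3 313.8 127.9] yaw 156.6 tilt in tool x,y [-0.016  0.085] F [-2.2 -1.2  9.3] w 14.3 q6 -0.7 M [-0.64  0.54 -0.04]
[ 0.4998  0.4928  1.7795  0.0553  0.793  -0.7002] -0.07625331352448717
```

Call:
jog_arm([
  [0, 0, -3],
  [0, 0, -4],
  [0, 0, -4],
  [0, 0, -4],
  [0, 0, -4],
  [0, 0, -4],
], yaw=[0, 0, 0, 0, 0, 0])

```text
t: 12.57
ee_pos: [525.8, 315.8, 125.8]
orientation: [0.623, 3.038, 0.132]
ft_force: [-12.5, -7.0, 36.4]
width: 16.0
```

```bash
python3 -c "
from h import *
o=st();print(np.round(o['qpos'],4),sum(np.array(o['qpos'])[[1,2,4]])-np.pi)"
```

```text
12.57 pos [525.8 315.8 125.8] yaw 156.8 tilt in tool x,y [-0.02  0.09] F [-12.5  -7.   36.4] w 16.0 q6 -0.7 M [-1.78  1.95  0.03]
[ 0.5012  0.4962  1.7803  0.057   0.7819 -0.7036] -0.08313842325377285
```

Call:
jog_arm([
  [0, 0, 6],
  [0, 0, 20],
  [0, 0, 35],
  [0, 0, 35],
  [0, 0, 20],
  [0, 0, 0],
  [0, 0, 0],
], yaw=[0, 0, 0, 0, 0, 0, 0])

```text
t: 13.15
ee_pos: [520.1, 312.4, 242.2]
orientation: [0.625, 3.047, 0.119]
ft_force: [-0.4, -0.8, -6.5]
width: 13.8
```

```bash
python3 -c "
from h import *
o=st();print(np.round(o['qpos'],4),sum(np.array(o['qpos'])[[1,2,4]])-np.pi)
w=ctrl.get_image('side'); cv2.imwrite('pics/s9.png',cv2.resize(w['img'][120:320,150:350],None,fx=3,fy=3,interpolation=cv2.INTER_CUBIC))
w=ctrl.get_image('wrist'); cv2.imwrite('pics/w9.png',w['img'])"
```

```text
13.15 pos [520.1 312.4 242.2] yaw 156.8 tilt in tool x,y [-0.013  0.08 ] F [-0.4 -0.8 -6.5] w 13.8 q6 -0.69 M [-0.1  -0.04  0.01]
[ 0.5011  0.3427  1.7062  0.0464  1.0217 -0.6879] -0.0710146283253934
```

View pics/s9.png

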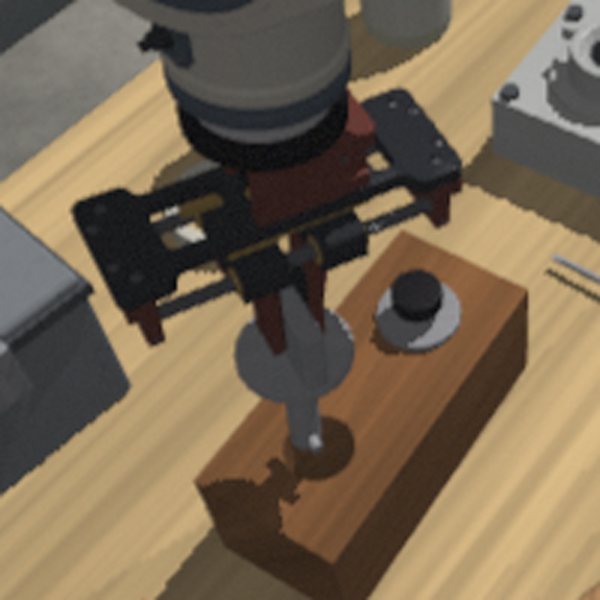

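View pics/w9.png

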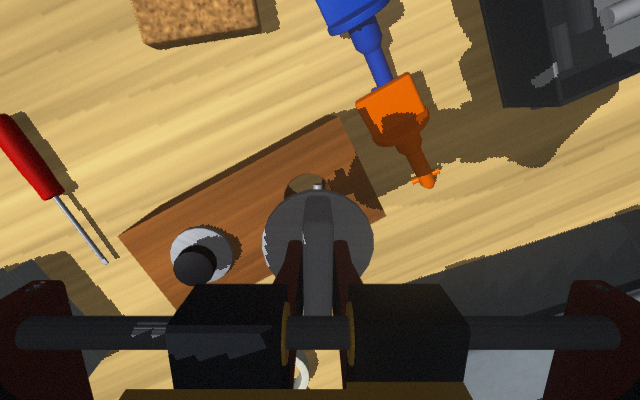

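Call:
jog_arm([
  [0, 0, 12],
  [0, -6, 14],
  [1, -12, 14],
  [2, -20, 8],
  [2, -24, 0],
  [2, -24, 0],
  [2, -24, 0],
  [2, -24, 0],
  [2, -24, 0],
  [2, -24, 0],
  [2, -24, 0],
  [2, -24, 0],
  [2, -24, 0],
  [2, -24, 0],
  [2, -24, 0],
  [2, -24, 0],
  [2, -24, 0],
  [2, -16, 0],
  [2, -8, 0],
  [0, 0, 0],
], yaw=[0, 0, 0, 1.5, 1.5, 1.5, 1.5, 1.5, 1.5, 1.5, 1.5, 1.5, 1.5, 1.5, 1.5, 1.5, 1.5, 1.5, 0, 0])

```text
t: 14.92
ee_pos: [540.0, -80.9, 269.0]
orientation: [0.015, -3.111, -0.094]
ft_force: [1.0, -0.6, -5.8]
width: 14.2
```

```bash
python3 -c "
from h import *
o=st();print(np.round(o['qpos'],4),sum(np.array(o['qpos'])[[1,2,4]])-np.pi)
w=ctrl.get_image('side'); cv2.imwrite('pics/s10.png',cv2.resize(w['img'][40:240,250:450],None,fx=3,fy=3,interpolation=cv2.INTER_CUBIC))
w=ctrl.get_image('wrist'); cv2.imwrite('pics/w10.png',w['img'])"
```

```text
14.92 pos [540.  -80.9 269. ] yaw -179.4 tilt in tool x,y [0.029 0.06 ] F [ 1.  -0.6 -5.8] w 14.2 q6 -1.8 M [ 0.   -0.21  0.01]
[-0.2007  0.2736  1.7371  0.0578  1.1722 -1.8047] 0.04132274413136505
```

View pics/s10.png

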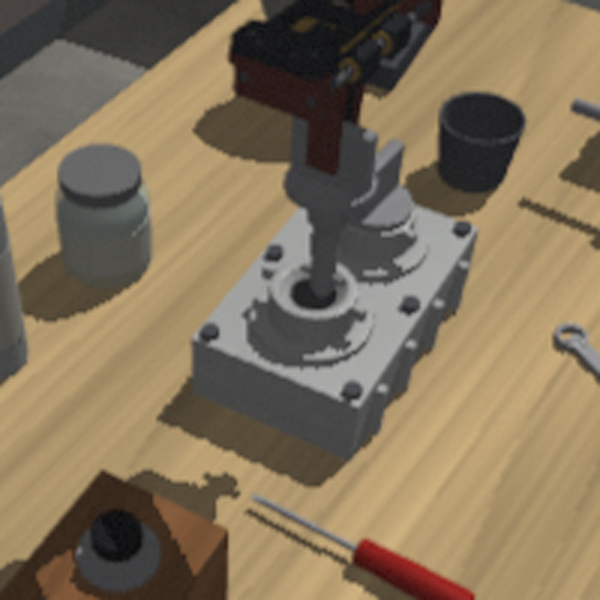

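View pics/w10.png

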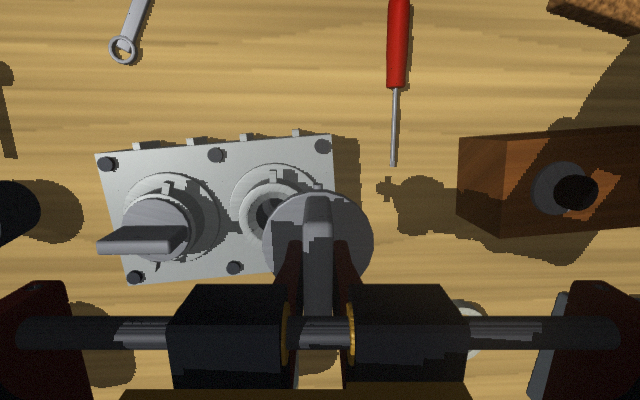

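```bash
cat > fit.py <<'E'
from h import *
def circ(p,c,R,z,n=120):
    a=np.linspace(0,2*np.pi,n); return np.array([proj(p,[c[0]+R*np.cos(t),c[1]+R*np.sin(t),z]) for t in a])
def draw(w,items,box,f,fn):
    im=cv2.resize(w['img'][box[1]:box[3],box[0]:box[2]],None,fx=f,fy=f,interpolation=cv2.INTER_CUBIC)
    for c,R,z,col in items:
        for u in circ(w,c,R,z): cv2.circle(im,tuple(((u-box[:2])*f+f/2-.5).astype(int)),1,col,-1)
    cv2.imwrite(fn,im)
E
python3 - <<'E'
from fit import *
w=ctrl.get_image('wrist'); s=ctrl.get_image('side'); t=ctrl.get_image('top')
c=(564,-117); it=[(c,38,110,(0,0,255)),(c,28,110,(0,255,0)),(c,20,102,(255,0,0))]
draw(w,it,(200,140,380,280),4.4,'pics/f_w.png'); draw(s,it,(310,90,410,170),7.5,'pics/f_s.png'); draw(t,it,(360,130,460,220),6.5,'pics/f_t.png')
E
```

```text
(no output)
```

View pics/f_w.png

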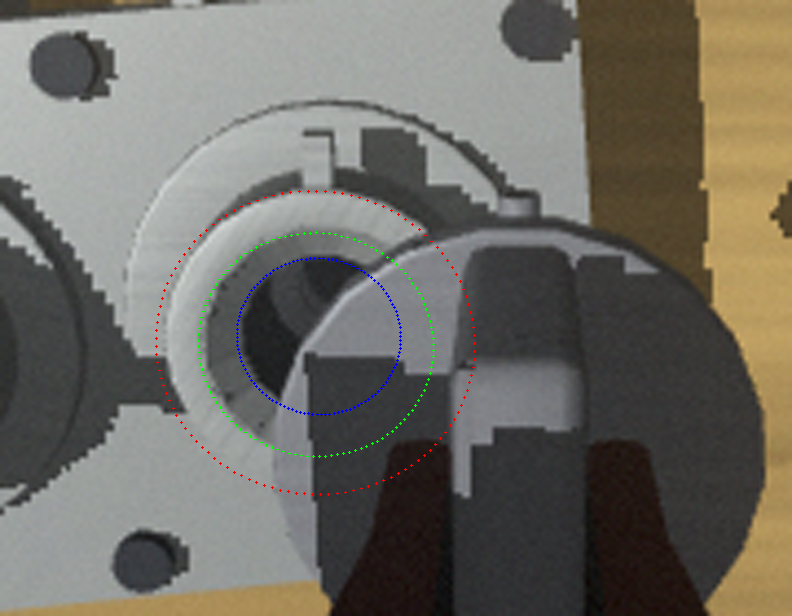

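View pics/f_s.png

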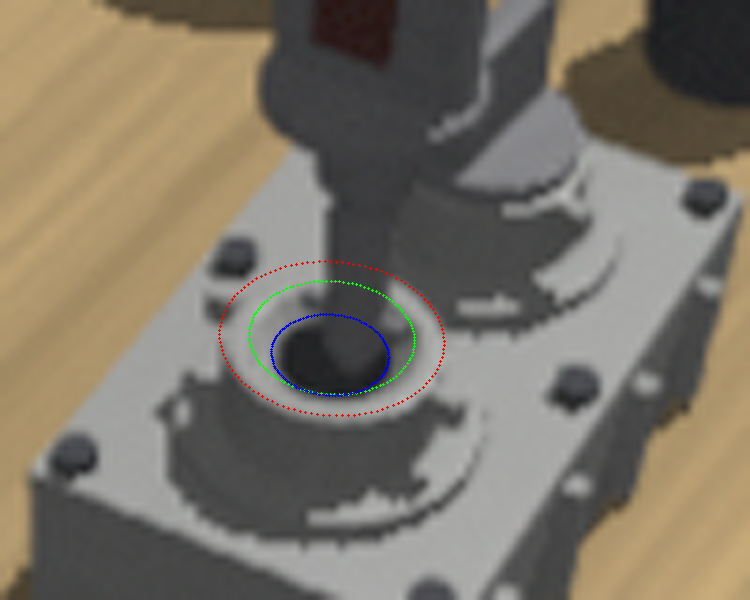

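View pics/f_t.png

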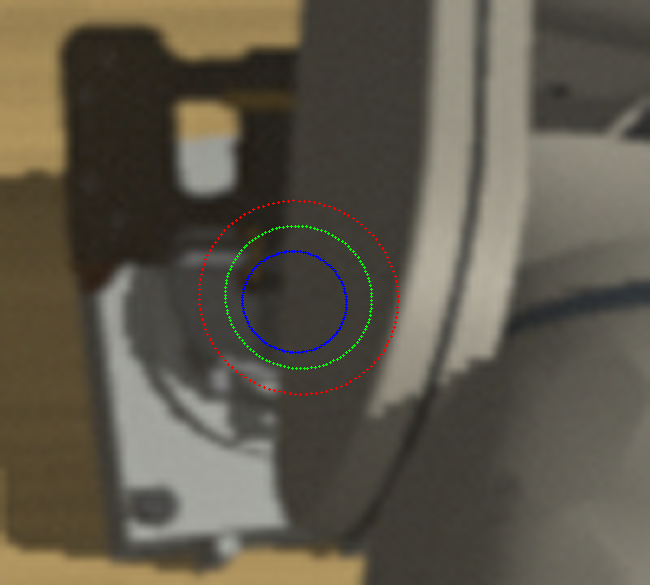

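```bash
python3 - <<'E'
from fit import *
w=ctrl.get_image('wrist'); o=st(); r,_=cv2.Rodrigues(np.array(o['orientation'])); p=np.array(o['ee_pos'])
for tx in (-.04,-.02,0,.02,.04):
  d=np.array([tx,0,1]); org=np.array([0,0,0])+d*24; lug=d*102+np.array([-18,0,0])
  fl=[ (d*16+34*np.array([np.cos(a),np.sin(a),0])) for a in (np.pi/2,-np.pi/2,np.pi)]
  print(tx,'lug',proj(w,p+r@lug).round(1),'flange R,L,top',[proj(w,p+r@x).round(1) for x in fl])
E
```

```text
15.22 pos [539.9 -78.4 269.7] yaw -179.2 tilt in tool x,y [0.028 0.061] F [ 0.3 -0.3 -5.3] w 13.5 q6 -1.8 M [-0.07 -0.16 -0.03]
-0.04 lug [316.6 230.7] flange R,L,top [array([372.1, 247.1]), array([260.6, 247.2]), array([316.5, 296.3])]
-0.02 lug [316.6 228.5] flange R,L,top [array([372.2, 246.6]), array([260.6, 246.7]), array([316.5, 295.8])]
0 lug [316.6 226.3] flange R,L,top [array([372.2, 246.1]), array([260.6, 246.2]), array([316.5, 295.4])]
0.02 lug [316.6 224.2] flange R,L,top [array([372.2, 245.7]), array([260.6, 245.7]), array([316.5, 294.9])]
0.04 lug [316.6 222. ] flange R,L,top [array([372.2, 245.2]), array([260.5, 245.2]), array([316.4, 294.5])]
```

```bash
python3 - <<'E'
from fit import *
w=ctrl.get_image('wrist'); o=ctrl.get_obs(); r,_=cv2.Rodrigues(np.array(o['orientation'])); p=np.array(o['ee_pos'])
for off in (-6,-3,0,3):
 for tx in (-.04,0,.04):
  d=np.array([tx,0,1]); b=np.array([off,0,0]); 
  P=[b+d*102+[18,0,0], b+d*16+[34,0,0], b-d*30+[32,0,0]]
  print(off,tx,'lug,flangetop,wingtop',[proj(w,p+r@x).round(1) for x in P], 'nose',proj(w,p+r@(b+d*122)).round(1))
E
```

```text
-6 -0.04 lug,flangetop,wingtop [array([316.6, 198. ]), array([316.3, 202.8]), array([316. , 230.7])] nose [316.6 212. ]
-6 0 lug,flangetop,wingtop [array([316.6, 193.4]), array([316.3, 201.8]), array([316. , 233.2])] nose [316.6 207. ]
-6 0.04 lug,flangetop,wingtop [array([316.6, 188.7]), array([316.3, 200.7]), array([316. , 235.7])] nose [316.6 202. ]
-3 -0.04 lug,flangetop,wingtop [array([316.6, 194.6]), array([316.3, 197.9]), array([316. , 224.4])] nose [316.6 208.9]
-3 0 lug,flangetop,wingtop [array([316.6, 190. ]), array([316.3, 196.8]), array([316. , 226.9])] nose [316.6 203.9]
-3 0.04 lug,flangetop,wingtop [array([316.6, 185.3]), array([316.3, 195.7]), array([316. , 229.4])] nose [316.6 198.8]
0 -0.04 lug,flangetop,wingtop [array([316.6, 191.2]), array([316.3, 192.9]), array([316. , 217.9])] nose [316.6 205.8]
0 0 lug,flangetop,wingtop [array([316.6, 186.5]), array([316.3, 191.8]), array([316. , 220.5])] nose [316.6 200.8]
0 0.04 lug,flangetop,wingtop [array([316.6, 181.8]), array([316.3, 190.7]), array([316. , 223.1])] nose [316.6 195.7]
3 -0.04 lug,flangetop,wingtop [array([316.6, 187.8]), array([316.3, 187.8]), array([316. , 211.4])] nose [316.6 202.7]
3 0 lug,flangetop,wingtop [array([316.6, 183.1]), array([316.3, 186.7]), array([316., 214.])] nose [316.6 197.7]
3 0.04 lug,flangetop,wingtop [array([316.6, 178.4]), array([316.3, 185.6]), array([316. , 216.6])] nose [316.6 192.6]
```

Call:
jog_arm([
  [6, -9, 0],
  [6, -9, 0],
  [6, -9, 0],
  [5, -8, -2],
  [3, -4, -2],
  [0, 0, 0],
  [0, 0, 0],
], yaw=[0, 0, 0, 0, 0, 0, 0])

```text
t: 15.85
ee_pos: [569.7, -121.2, 265.7]
orientation: [0.023, -3.114, -0.093]
ft_force: [-0.6, -0.3, -6.0]
width: 13.9
```

```bash
cat >> fit.py <<'E'
def well(c,fn=None,tx=.015):
    o=st(); r,_=cv2.Rodrigues(np.array(o['orientation'])); p=np.array(o['ee_pos'])
    d=r@np.array([tx,0,1]); d/=np.linalg.norm(d)
    for n,k in (('origin',24),('lug',102),('nose',122)):
        q=p+d*k; print(n,q.round(1),'off',(q[:2]-c).round(1))
    print('plug tilt',d[:2].round(3))
E
python3 - <<'E'
from fit import *
c=(563.5,-116.5); well(c)
w=ctrl.get_image('wrist'); s=ctrl.get_image('side')
it=[(c,38,110,(0,0,255)),(c,28,110,(0,255,0)),(c,20,102,(255,0,0))]
draw(w,it,(220,140,400,280),4.4,'pics/f_w2.png'); draw(s,it,(310,70,410,170),6,'pics/f_s2.png')
E
```

```text
15.85 pos [ 569.7 -121.2  265.7] yaw -179.1 tilt in tool x,y [0.026 0.06 ] F [-0.6 -0.3 -6. ] w 13.9 q6 -1.86 M [-0.05 -0.21  0.03]
origin [ 568.7 -119.8  241.8] off [ 5.2 -3.3]
lug [ 565.5 -115.1  164. ] off [2.  1.4]
nose [ 564.6 -113.9  144. ] off [1.1 2.6]
plug tilt [-0.042  0.06 ]
```

View pics/f_w2.png

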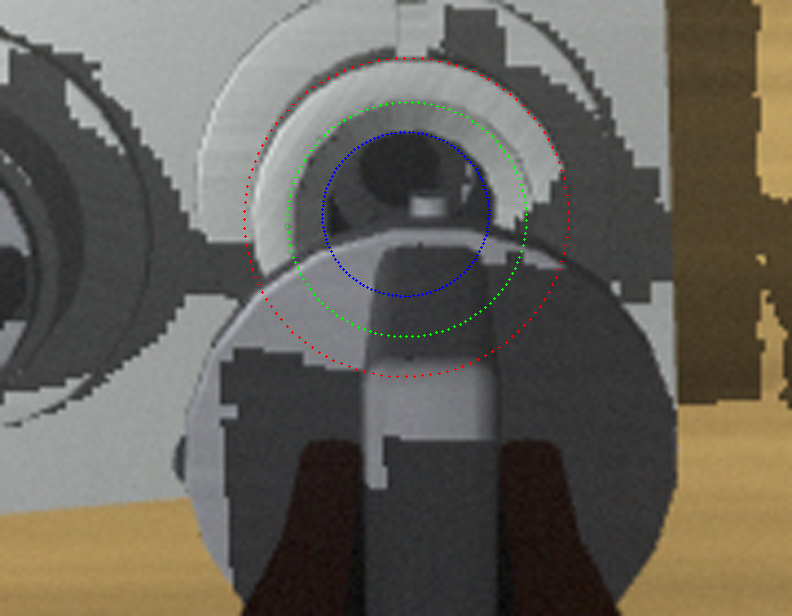

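View pics/f_s2.png

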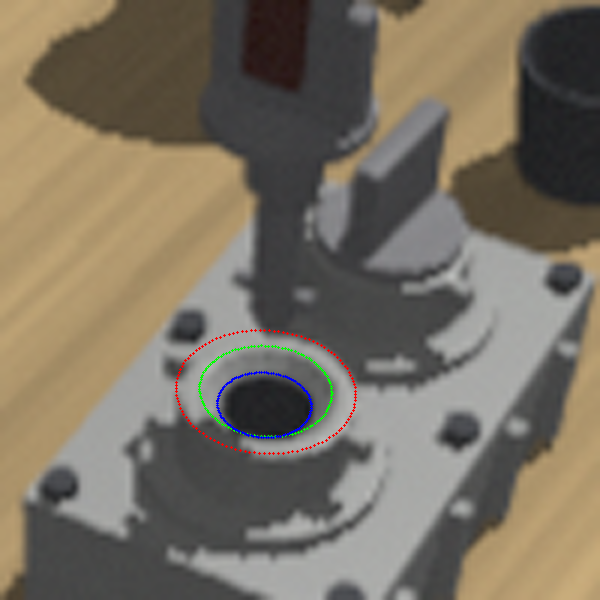

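Call:
jog_arm([
  [-1, -1, -8],
  [-1, -1, -10],
  [0, 0, -10],
  [0, 0, -8],
  [0, 0, -4],
  [0, 0, 0],
  [0, 0, 0],
], yaw=[0, 0, 0, 0, 0, 0, 0])

```text
t: 16.53
ee_pos: [565.2, -121.3, 220.2]
orientation: [0.026, -3.111, -0.095]
ft_force: [-0.6, -0.3, -5.6]
width: 14.0
```

```bash
python3 - <<'E'
from fit import *
c=(563.5,-116); well(c)
w=ctrl.get_image('wrist'); s=ctrl.get_image('side')
it=[(c,38,110,(0,0,255)),(c,28,110,(0,255,0)),(c,20,102,(255,0,0))]
draw(w,[],(220,100,400,240),4.4,'pics/f_w3.png'); draw(s,[],(310,70,410,170),6,'pics/f_s3.png')
E
```

```text
16.53 pos [ 565.2 -121.3  220.2] yaw -179.0 tilt in tool x,y [0.029 0.061] F [-0.6 -0.3 -5.6] w 14.0 q6 -1.87 M [-0.03 -0.21 -0.04]
origin [ 564.1 -119.9  196.2] off [ 0.6 -3.9]
lug [ 560.6 -115.1  118.5] off [-2.9  0.9]
nose [ 559.7 -113.9   98.5] off [-3.8  2.1]
plug tilt [-0.045  0.061]
```

View pics/f_w3.png

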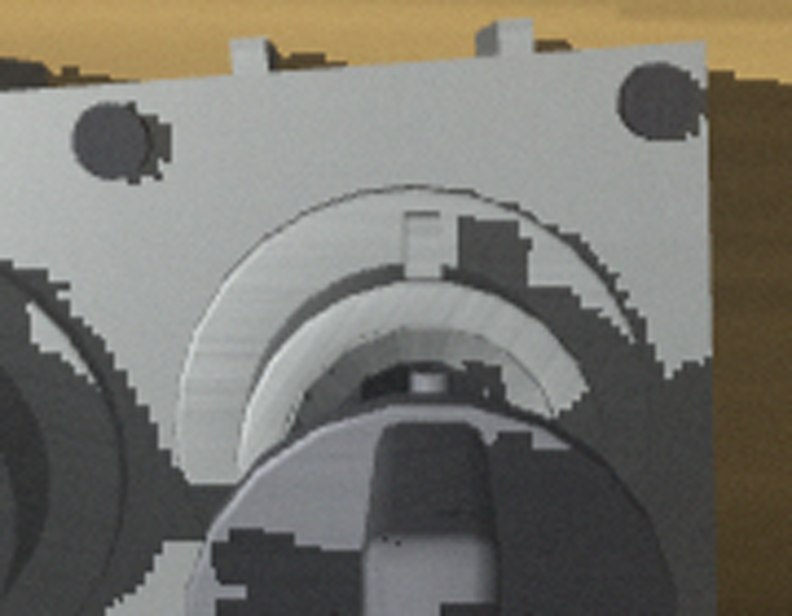

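View pics/f_s3.png

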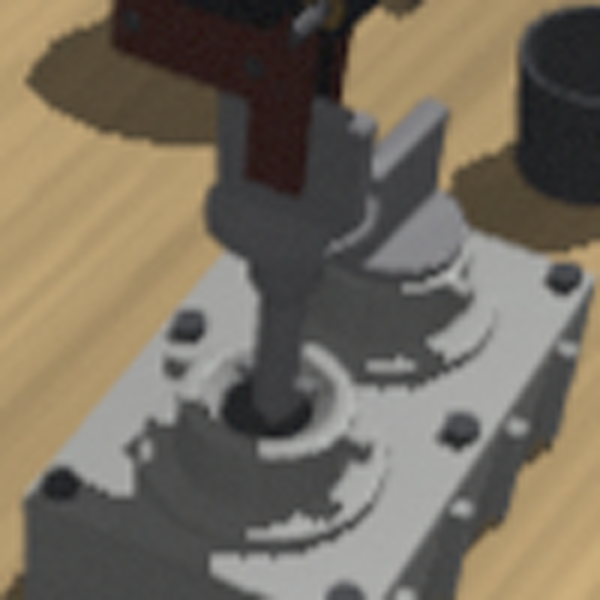

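Call:
jog_arm([
  [2, -0.5, -4],
  [1.5, -0.5, -6],
  [0.5, 0, -6],
  [0.5, 0, -6],
  [0.5, 0, -4],
  [0, 0, 0],
], yaw=[0, 0, 0, 0, 0, 0])

```text
t: 17.13
ee_pos: [570.9, -122.6, 193.4]
orientation: [0.026, -3.112, -0.094]
ft_force: [-0.6, 0.1, -5.6]
width: 13.7
```

```bash
python3 - <<'E'
from fit import *
c=(563.5,-116); well(c)
w=ctrl.get_image('wrist'); s=ctrl.get_image('side')
draw(w,[],(220,100,400,240),4.4,'pics/f_w4.png'); draw(s,[],(310,70,410,170),6,'pics/f_s4.png')
E
```

```text
17.13 pos [ 570.9 -122.6  193.4] yaw -179.0 tilt in tool x,y [0.028 0.061] F [-0.6  0.1 -5.6] w 13.7 q6 -1.88 M [-0.05 -0.2  -0.01]
origin [ 569.8 -121.2  169.5] off [ 6.3 -5.2]
lug [ 566.4 -116.5   91.7] off [ 2.9 -0.5]
nose [ 565.5 -115.3   71.7] off [2.  0.7]
plug tilt [-0.044  0.06 ]
```

View pics/f_w4.png

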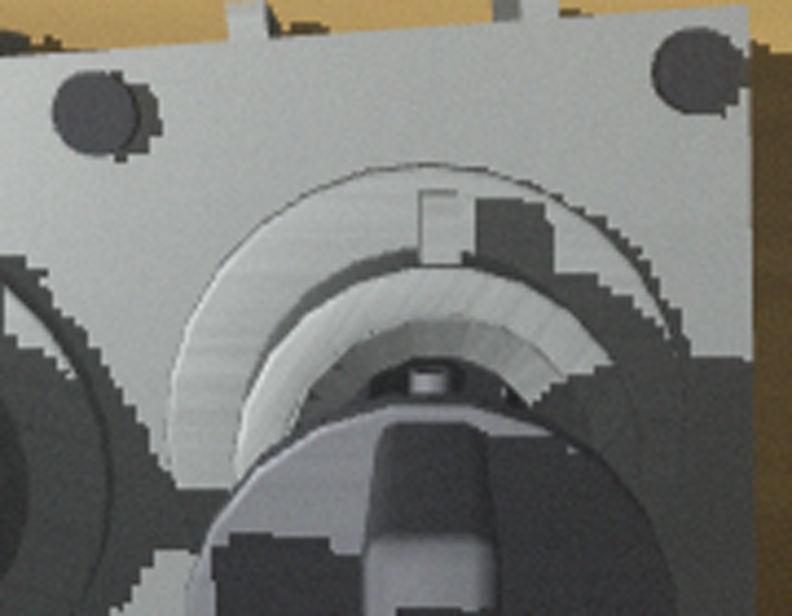

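View pics/f_s4.png

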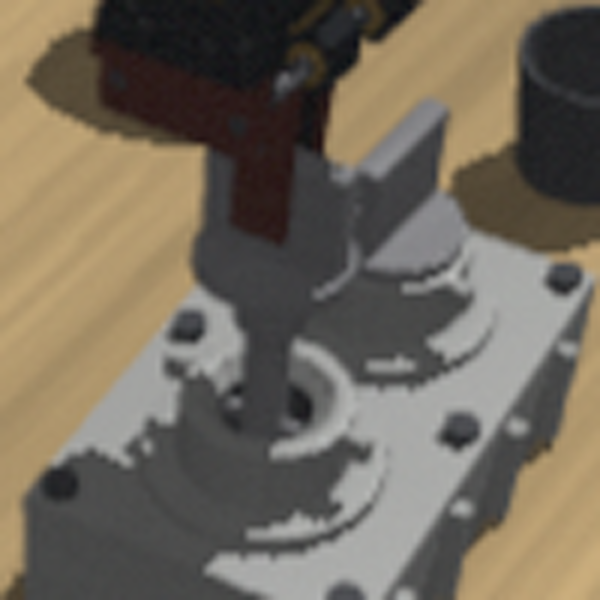

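Call:
jog_arm([
  [-1, 0.3, -5],
  [0, 0.3, -6],
  [0, 0, -6],
  [0, 0, -6],
  [0, 0, -4],
  [0, 0, 0],
], yaw=[0, 0, 0, 0, 0, 0])

```text
t: 17.73
ee_pos: [570.5, -122.2, 164.8]
orientation: [0.026, -3.114, -0.093]
ft_force: [-1.4, 0.1, -5.5]
width: 13.8
```

```bash
python3 - <<'E'
from fit import *
well((564.5,-116))
E
```

```text
17.73 pos [ 570.5 -122.2  164.8] yaw -179.0 tilt in tool x,y [0.025 0.06 ] F [-1.4  0.1 -5.5] w 13.8 q6 -1.88 M [-0.05 -0.13 -0.  ]
origin [ 569.5 -120.7  140.9] off [ 5.  -4.7]
lug [ 566.3 -116.1   63.1] off [ 1.8 -0.1]
nose [ 565.5 -114.9   43.1] off [1.  1.1]
plug tilt [-0.041  0.059]
```

Call:
jog_arm([
  [-0.4, 0.4, -3],
  [-0.4, 0.4, -3],
  [-0.4, 0.4, -3],
  [-0.4, 0.4, -3],
  [-0.4, 0.4, -2],
  [0, 0, 0],
], yaw=[0, 0, 0, 0, 0, 0])

```text
t: 18.23
ee_pos: [569.7, -120.4, 149.6]
orientation: [0.026, -3.117, -0.092]
ft_force: [1.4, -0.3, -5.3]
width: 13.8
```

```bash
python3 - <<'E'
from fit import *
well((564.5,-116))
E
```

```text
18.23 pos [ 569.7 -120.4  149.6] yaw -179.0 tilt in tool x,y [0.023 0.059] F [ 1.4 -0.3 -5.3] w 13.8 q6 -1.88 M [-0.23 -0.18 -0.06]
origin [ 568.8 -118.9  125.6] off [ 4.3 -2.9]
lug [ 565.7 -114.4   47.8] off [1.2 1.6]
nose [ 564.9 -113.2   27.9] off [0.4 2.8]
plug tilt [-0.039  0.059]
```

Call:
jog_arm([
  [-0.5, 0, -2],
  [-0.5, 0, -2],
  [-0.5, 0, -2],
  [-0.5, 0.2, -2],
  [-0.5, 0.2, -1.5],
  [0, 0, -1],
], yaw=[0, 0, 0, 0, 0, 0])

```text
t: 18.73
ee_pos: [567.9, -120.1, 139.4]
orientation: [0.026, -3.119, -0.092]
ft_force: [-2.2, 0.5, 8.0]
width: 13.9
```

```bash
python3 - <<'E'
from fit import *
well((564.5,-116))
s=ctrl.get_image('side');draw(s,[],(310,70,410,170),6,'pics/f_s5.png')
E
```

```text
18.73 pos [ 567.9 -120.1  139.4] yaw -179.0 tilt in tool x,y [0.021 0.059] F [-2.2  0.5  8. ] w 13.9 q6 -1.88 M [0.27 0.52 0.07]
origin [ 567.  -118.7  115.4] off [ 2.5 -2.7]
lug [ 564.2 -114.1   37.6] off [-0.3  1.9]
nose [ 563.4 -113.    17.6] off [-1.1  3. ]
plug tilt [-0.037  0.058]
```

View pics/f_s5.png

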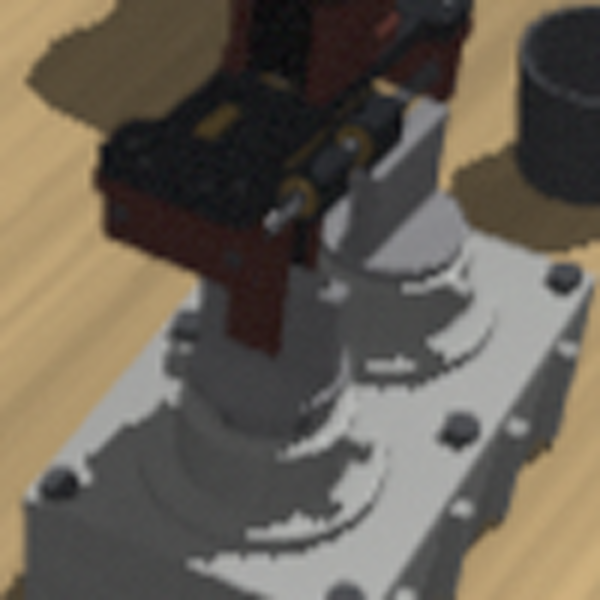

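Call:
jog_arm([
  [0, 0, -0.8],
  [0, 0, -1],
  [0, 0, -1],
  [0, 0, -1],
  [0, 0, -1],
  [0, 0, -1],
], yaw=[-2, -3.5, -3.5, -3.5, -3.5, -3.5])

```text
t: 19.28
ee_pos: [567.3, -121.3, 137.6]
orientation: [-0.521, -3.085, -0.093]
ft_force: [-2.8, -0.5, 3.2]
width: 13.9
```

```bash
python3 - <<'E'
from fit import *
well((564.5,-116))
E
```

```text
19.28 pos [ 567.3 -121.3  137.6] yaw 160.8 tilt in tool x,y [0.022 0.056] F [-2.8 -0.5  3.2] w 13.9 q6 -1.54 M [-0.14  0.69  0.1 ]
origin [ 566.9 -119.7  113.6] off [ 2.4 -3.7]
lug [ 565.7 -114.6   35.8] off [1.2 1.4]
nose [ 565.4 -113.3   15.8] off [0.9 2.7]
plug tilt [-0.016  0.065]
```

Call:
jog_arm([
  [0, 0.2, -1],
  [0, 0.2, -1],
  [0, 0.2, -1],
  [0, 0.2, -1],
  [0, 0.2, -1],
  [0, 0.2, -1],
], yaw=[-4, -4, -4, -4, -4, -4])

```text
t: 19.78
ee_pos: [564.8, -122.0, 135.1]
orientation: [-1.182, -2.907, -0.089]
ft_force: [-3.0, -1.1, 2.1]
width: 13.8
```

```bash
python3 - <<'E'
from fit import *
well((564.5,-116))
E
```

```text
19.78 pos [ 564.8 -122.   135.1] yaw 135.8 tilt in tool x,y [0.024 0.051] F [-3.  -1.1  2.1] w 13.8 q6 -1.11 M [-0.26  0.71  0.06]
origin [ 565.  -120.5  111.2] off [ 0.5 -4.5]
lug [ 565.6 -115.5   33.3] off [1.1 0.5]
nose [ 565.8 -114.2   13.4] off [1.3 1.8]
plug tilt [0.008 0.064]
```

Call:
jog_arm([
  [0, 0.6, -1],
  [0, 0.6, -1],
  [0, 0.6, -1],
  [0, 0.6, -1],
  [0, 0.6, -1],
  [0, 0.6, -1],
  [0, 0.6, -1],
], yaw=[-4, -4, -4, -4, -4, -4, -4])

```text
t: 20.37
ee_pos: [563.1, -121.5, 133.1]
orientation: [1.869, 2.509, 0.076]
ft_force: [-2.2, -1.1, 5.2]
width: 13.6
```

```bash
python3 - <<'E'
from fit import *
well((564.5,-116))
E
```

```text
20.37 pos [ 563.1 -121.5  133.1] yaw 106.7 tilt in tool x,y [0.019 0.046] F [-2.2 -1.1  5.2] w 13.6 q6 -0.58 M [-0.59  1.24  0.35]
origin [ 563.9 -120.4  109.2] off [-0.6 -4.4]
lug [ 566.6 -116.8   31.3] off [ 2.1 -0.8]
nose [ 567.3 -115.8   11.3] off [2.8 0.2]
plug tilt [0.034 0.046]
```

Call:
jog_arm([
  [0.2, 0.6, -1.5],
  [0.2, 0.6, -1.5],
  [0.2, 0.6, -1.5],
  [0.2, 0.6, -1.5],
], yaw=[-4, -4, -4, -4])

```text
t: 20.7
ee_pos: [564.4, -120.7, 132.5]
orientation: [2.204, 2.208, 0.068]
ft_force: [-2.2, -0.8, 7.6]
width: 14.7
```

```bash
python3 - <<'E'
from fit import *
well((564.5,-116))
s=ctrl.get_image('side');draw(s,[],(310,70,410,170),6,'pics/f_s6.png')
s=ctrl.get_image('wrist');draw(s,[],(220,140,400,280),4.4,'pics/f_w6.png')
E
```

```text
20.7 pos [ 564.4 -120.7  132.5] yaw 90.1 tilt in tool x,y [0.016 0.046] F [-2.2 -0.8  7.6] w 14.7 q6 -0.27 M [-0.2   1.3   0.45]
origin [ 565.5 -120.   108.5] off [ 1. -4.]
lug [ 569.1 -117.6   30.6] off [ 4.6 -1.6]
nose [ 570.  -117.    10.6] off [ 5.5 -1. ]
plug tilt [0.046 0.031]
```

View pics/f_s6.png

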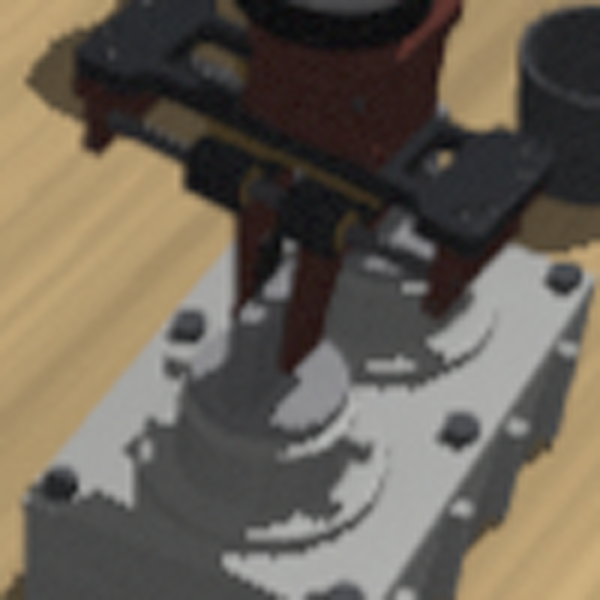

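View pics/f_w6.png

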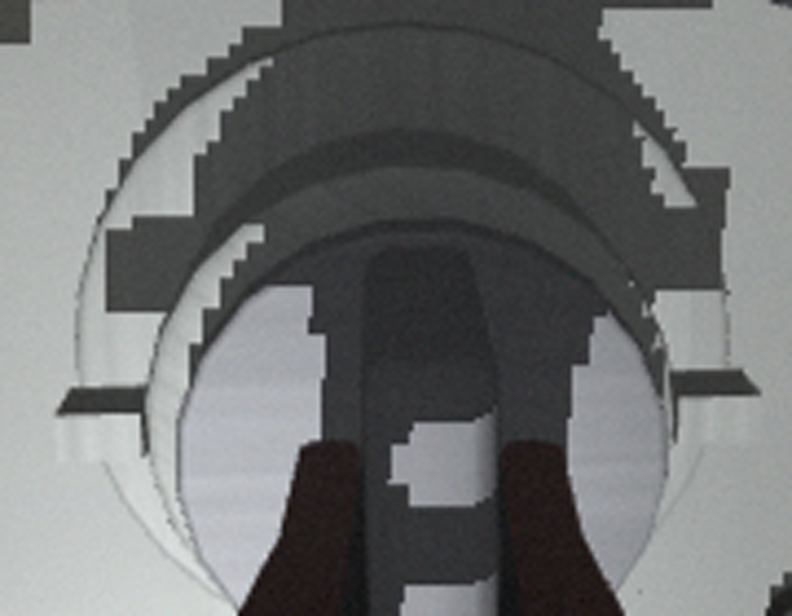

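Call:
jog_arm([
  [0, 0.3, -2],
  [0, 0.3, -2],
  [0, 0, -1],
], yaw=[-3.5, -3.5, 0])

```text
t: 21.05
ee_pos: [565.3, -119.9, 132.0]
orientation: [2.332, 2.066, 0.066]
ft_force: [-3.2, 1.7, 1.0]
width: 15.2
```

```bash
python3 - <<'E'
from fit import *
well((564.5,-116))
E
```

```text
21.05 pos [ 565.3 -119.9  132. ] yaw 83.1 tilt in tool x,y [0.014 0.047] F [-3.2  1.7  1. ] w 15.2 q6 -0.14 M [0.11 1.5  0.44]
origin [ 566.6 -119.3  108. ] off [ 2.1 -3.3]
lug [ 570.5 -117.5   30.2] off [ 6.  -1.5]
nose [ 571.5 -117.    10.2] off [ 7. -1.]
plug tilt [0.051 0.023]
```

Call:
jog_arm([
  [0, 0, 0],
  [0, 0, 0],
  [0, 0, 0],
  [0, 0, 0],
  [0, 0, 0],
  [0, 0, 0],
], yaw=[0, 0, 0, 0, 0, 0], gripper=0.4)

```text
t: 21.55
ee_pos: [568.2, -120.4, 134.3]
orientation: [2.327, 2.063, 0.073]
ft_force: [-0.1, 0.2, -0.1]
width: 50.3
```

Call:
jog_arm([
  [0, 0, 8],
  [0, 0, 20],
  [0, 0, 30],
  [0, 0, 25],
  [0, 0, 0],
  [0, 0, 0],
], yaw=[0, 0, 0, 0, 0, 0])

```text
t: 22.05
ee_pos: [566.9, -120.3, 221.1]
orientation: [2.329, 2.064, 0.07]
ft_force: [-0.1, -1.0, -0.4]
width: 52.4
```

```bash
python3 - <<'E'
from fit import *
st()
s=ctrl.get_image('side');draw(s,[],(310,70,410,170),6,'pics/f_s7.png')
s=ctrl.get_image('wrist');draw(s,[],(220,100,400,240),4.4,'pics/f_w7.png')
E
```

```text
22.05 pos [ 566.9 -120.3  221.1] yaw 83.1 tilt in tool x,y [0.015 0.051] F [-0.1 -1.  -0.4] w 52.4 q6 -0.13 M [-0.04 -0.04  0.04]
```

View pics/f_s7.png

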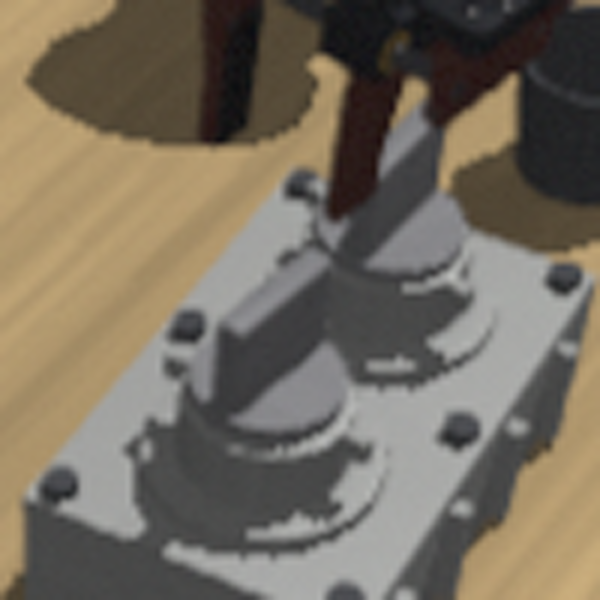

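View pics/f_w7.png

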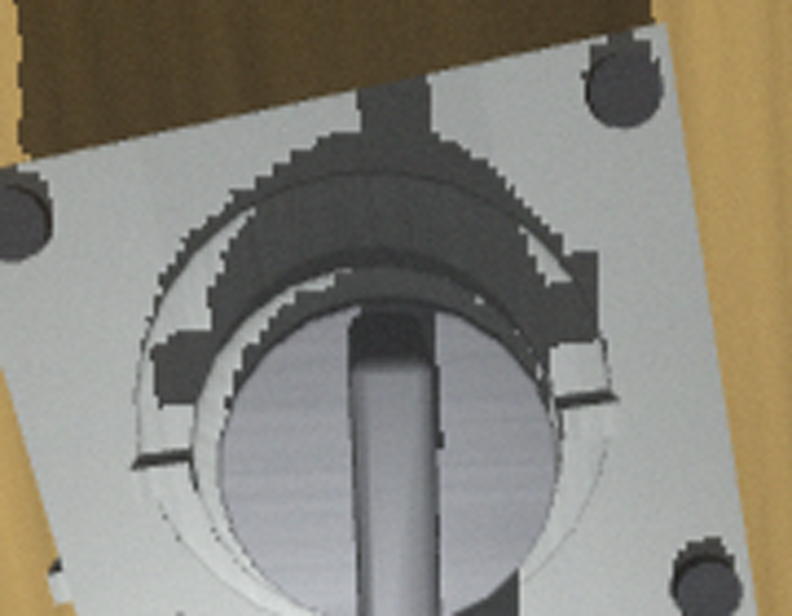

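```bash
python3 - <<'E'
from fit import *
w=ctrl.get_image('wrist'); s=ctrl.get_image('side')
c=(564.5,-116); g=(0,255,0);rd=(0,0,255)
it=[(c,38,110,rd),(c,34,118,g)]
draw(w,it,(220,100,400,240),4.4,'pics/f_w8.png')
draw(s,it,(310,70,410,170),6,'pics/f_s8.png')
z=lambda x,y:(220+x/4.4,100+y/4.4)
def fit(pts,h):
    P=np.array([onz(w,z(*q),h)[:2] for q in pts]); A=np.c_[2*P,np.ones(len(P))]; x=np.linalg.lstsq(A,(P**2).sum(1),rcond=None)[0]; return x[:2].round(1),round(float(np.sqrt(x[2]+x[0]**2+x[1]**2)),1)
print('rim',fit([(193,440),(562,440),(375,267),(235,330),(510,325),(213,540)],110))
print('flange',fit([(220,450),(556,440),(389,300),(265,345),(500,335),(245,550),(530,545)],118))
a=onz(w,z(392,365),164);b=onz(w,z(396,600),164);print('wing',np.degrees(np.arctan2(a[1]-b[1],a[0]-b[0])),a,b)
E
```

```text
rim (array([ 562.7, -116.3]), 37.7)
flange (array([ 564.8, -116.6]), 33.4)
wing 83.65124909157308 [568.03627489 -87.69747409 164.        ] [ 563.60463229 -127.52804447  164.        ]
```

View pics/f_w8.png

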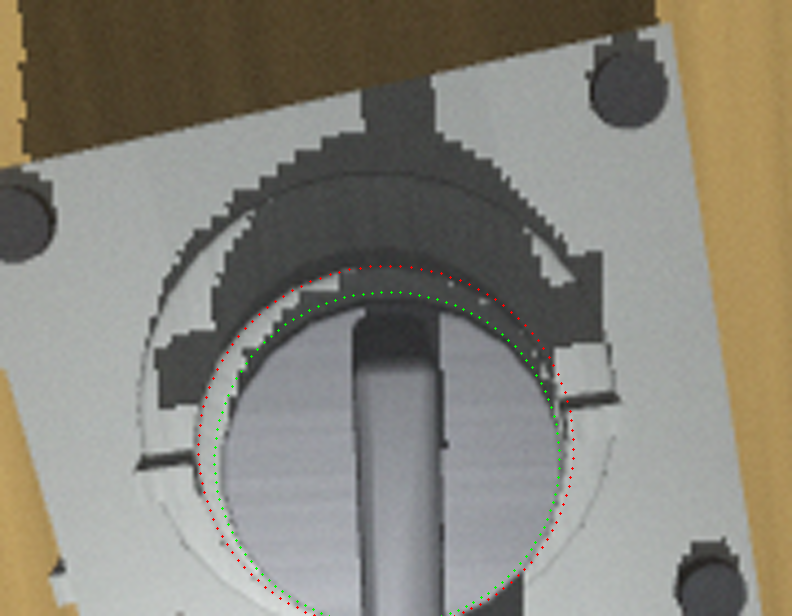

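View pics/f_s8.png

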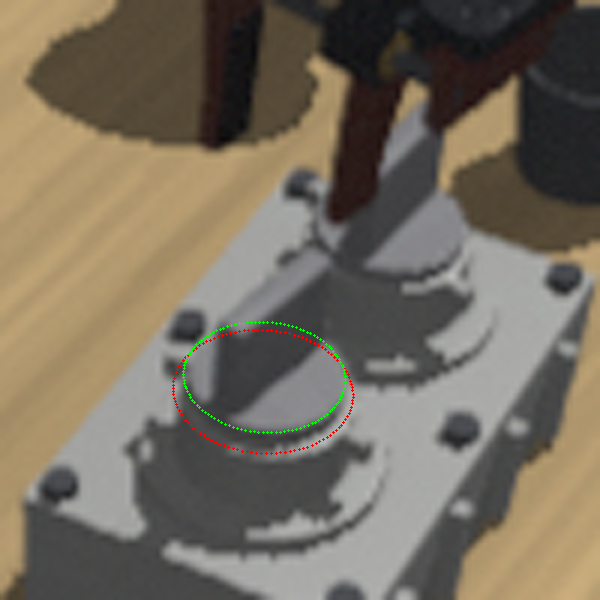

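```bash
python3 - <<'E'
from fit import *
w=ctrl.get_image('wrist'); s=ctrl.get_image('side')
cv2.imwrite('pics/s9z.png',cv2.resize(s['img'][100:160,325:380],None,fx=10,fy=10,interpolation=cv2.INTER_CUBIC))
a=(220+392/4.4,100+365/4.4)
print(tri([w,s],[a,(310+226/6,70+325/6)]))
print('expected wing end/side px for z=164,162,170', [proj(s,[568,-87,z]).round(1) for z in (162,164,170)])
# rim check pair, same vertical bias: left rim/pointer
print(proj(s,[562.7,-116.3,110]))
E
```

```text
[567.09930935 -87.20451406 163.89714624]
expected wing end/side px for z=164,162,170 [array([347.3, 124.7]), array([347.3, 124. ]), array([347.5, 122.1])]
[354.11159274 134.86882498]
```

View pics/s9z.png

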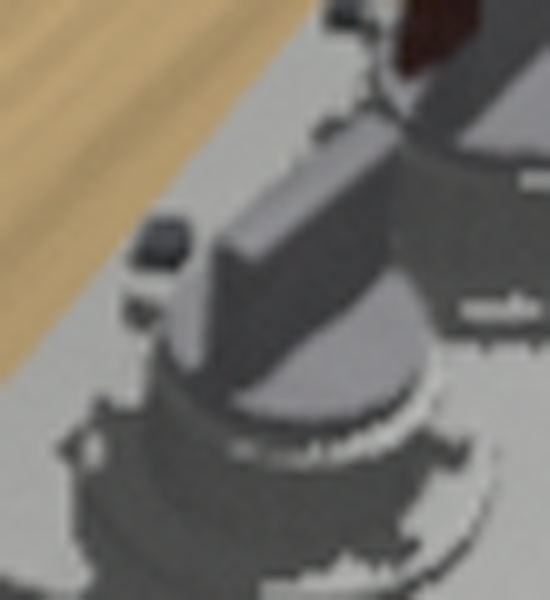

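Call:
jog_arm([
  [0, -8, 12],
  [0, -10, 14],
  [0, -10, 14],
  [0, -6, 8],
  [0, 0, 0],
  [0, 0, 0],
  [0, 0, 0],
], yaw=[0, 0, 0, 0, 0, 0, 0])

```text
t: 22.93
ee_pos: [562.4, -153.8, 261.2]
orientation: [2.34, 2.074, 0.056]
ft_force: [-0.1, -0.5, 0.3]
width: 52.6
```

```bash
python3 - <<'E'
from fit import *
st()
w=ctrl.get_image('wrist')
draw(w,[],(210,40,410,190),4,'pics/f_w9.png')
E
```

```text
22.93 pos [ 562.4 -153.8  261.2] yaw 83.1 tilt in tool x,y [0.017 0.034] F [-0.1 -0.5  0.3] w 52.6 q6 -0.19 M [-0.09 -0.04 -0.07]
```

View pics/f_w9.png

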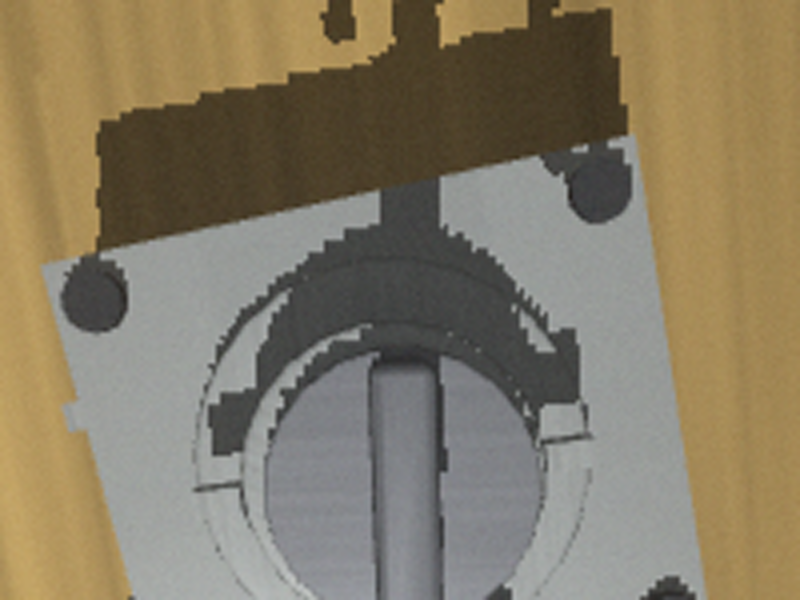

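```bash
python3 - <<'E'
from fit import *
w=ctrl.get_image('wrist')
draw(w,[],(240,110,380,250),4.2,'pics/f_w10.png')
E
```

```text
(no output)
```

View pics/f_w10.png

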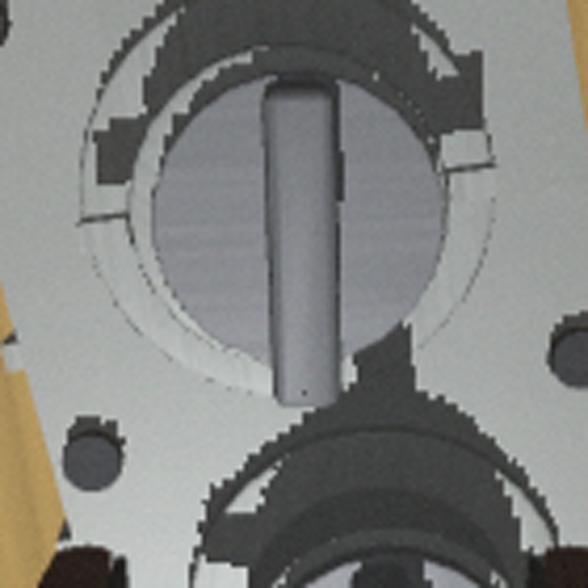

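```bash
python3 - <<'E'
from fit import *
from scipy.optimize import least_squares
w=ctrl.get_image('wrist')
z=lambda x,y:(240+x/4.2,110+y/4.2)
def fit(pts,h):
    P=np.array([onz(w,z(*q),h)[:2] for q in pts]); A=np.c_[2*P,np.ones(len(P))]; x=np.linalg.lstsq(A,(P**2).sum(1),rcond=None)[0]; return x[:2].round(1),round(float(np.sqrt(x[2]+x[0]**2+x[1]**2)),1)
print('rim',fit([(130,230),(147,290),(185,345),(235,385),(145,140),(200,70),(270,45),(375,75),(450,210)],110))
print('flange',fit([(154,215),(445,215),(225,345),(400,325),(180,130),(415,130),(345,77),(245,355)],118))
q=[(268,95),(338,95),(276,400),(341,400)]
P=[onz(w,z(*k),164) for k in q]; print('wing centre',np.mean(P,0).round(1),'len',np.linalg.norm(P[0]-P[2]).round(1),'w',np.linalg.norm(P[0]-P[1]).round(1))
E
```

```text
rim (array([ 563.6, -118.8]), 39.3)
flange (array([ 565.7, -118. ]), 33.7)
wing centre [ 566.3 -118.1  164. ] len 60.2 w 13.4
```

```bash
python3 -c "
from h import *
st(); print(ctrl.close_job())"
```

```text
23.08 pos [ 562.2 -153.5  261.1] yaw 83.2 tilt in tool x,y [0.017 0.034] F [-0.3  0.1  0.4] w 53.0 q6 -0.19 M [-0.04 -0.07 -0.01]
the job is handed in; nothing more can be done
None
```

I took the steel wing plug out of the rack and lowered it into the open neck with its wing in line with the pointers. I felt the lugs land on the thread, screwed it about 97° clockwise, let go and backed off. I handed the job in at 23.1 s, and no verdict was reported.

**Last checks, all within the limits:**
- **Height:** the top of the wing triangulates to 163.9 mm; 164 mm means the flange is on the rim. The plug sank about 7 mm while turning, as expected. However, the cameras resolve the 1.8 mm height limit only to about 0.6 pixel, so the height check is not sharp.
- **Centring:** the flange centre is about 2.2 mm from the neck axis (limit 5 mm).
- **Tilt:** the plug leans about 0.013 rad (limit 0.045 rad).
- **Contact:** forces on the tool are about zero, and it hangs about 100 mm above the closed neck's wing.

**What disagreed or went wrong:**
- **Gripper tilt:** the gripper tilted by up to 0.09 rad during fast moves. At the thread start I estimated the plug's own lean at about 0.07 rad (limit 0.1 rad), and it straightened as the flange seated. Pressing the plug down on the rack to correct the tilt did not help.
- **Neck position:** the cameras' first estimates differed by up to 13 mm. I used overlays in the side and wrist pictures instead.

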